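# Change the bar bender over from flat bar to tube

### The job

Change the bender over from flat bar to tube: take the two plain cylinders off its pins and store them on pins of the wooden stand, and fit the grooved tooling from the stand in their place, the big grooved former on the centre pin and the small grooved roller on the arm's pin. Everything has to sit fully down on its pin; the stand has only one pin free, so mind the order. Lower the parts, do not drop them, and leave the square block and the spray can where they are.

Things in the scene. Friction and masses are not known exactly. Their poses are not given: they have to be found in the camera images.
- centre_pin (a point): Fixed upright pin in the middle of the bar bender, a blue bench machine on a 130 x 170 mm dark steel plate. Point: on the pin axis at its seat, the flat hub 40 mm above the table. The pin is 16 mm in diameter and stands 46 mm above the seat, its top 15 mm tapered to a bullet nose. A stop block, 82 mm away beyond the pin from the arm, rises 16 mm above the seat.
- roller_pin (a point): Pin on the bender's swing arm, of the same size, always 62 mm from the centre pin. Point: on the pin axis at its seat, the flat top of the blue arm, also 40 mm above the table. The arm pivots about the centre pin but stiff friction (2 N m) holds it where it stands. Beyond the pin it ends in a low square socket; nothing else of it rises above the seat.
- stand: Wooden tooling stand, 92 (x) by 320 (y) mm, flat top 24 mm above the table. Origin: centre of its underside, table height. Four upright pins like the bender's (16 mm diameter, bullet nose, 46 mm above the board) in one row along its y axis: x = 0, y = -120, -40, 40, 120 mm. The one at y = -120 is free at the start.
- tube_former: The tube former: the largest wheel, steel, 64 mm in diameter, with a half-round groove round its rim and a ring-shaped recess in its top face; has a through bore of 22 mm diameter up its axis. Origin: centre of the underside, z up the bore. 36 mm high, about 0.42 kg. At the start on one of the stand's pins.
- tube_roller: The tube roller: the small grooved wheel, steel, 40 mm in diameter, with the same half-round groove round its rim; has a through bore of 22 mm diameter up its axis. Origin: centre of the underside, z up the bore. 36 mm high, about 0.18 kg. At the start on one of the stand's pins.
- square_block: The square bending block, steel, 46 x 46 mm seen from above; has a through bore of 22 mm diameter up its axis. Origin: centre of the underside, z up the bore. 36 mm high, about 0.4 kg. On one of the stand's pins; it is not needed and stays where it is.
- plain_former: The plain former: a smooth steel cylinder of 52 mm diameter without a groove; has a through bore of 22 mm diameter up its axis. Origin: centre of the underside, z up the bore. 36 mm high, about 0.4 kg. At the start on the bender's centre pin.
- plain_roller: The plain roller: a smooth steel cylinder of 32 mm diameter without a groove; has a through bore of 22 mm diameter up its axis. Origin: centre of the underside, z up the bore. 36 mm high, about 0.14 kg. At the start on the pin of the bender's arm.
- spray_can: White and green spray can of cutting oil, 67 mm in diameter, 199 mm high, standing on the right of the table. Origin: centre of its underside. To be left alone.
Not all that is in view belongs to the job. Leave any pink or purple look-alike of the tube_former alone.

How it is judged (in metres and radians):
At the end, for the whole second after the job is handed in: Tube former down on the centre pin and tube roller on the arm pin (8 mm off axis, 9 mm from the seat point), both plain parts down on any stand pins (8 mm along x and y; underside 19 to 28 mm above the stand origin), all upright within 0.08 rad and at rest (horizontal distance between tube_former and centre_pin below 0.008 m and distance between tube_former and centre_pin below 0.009 m and angle between each of tube_former, tube_roller, plain_former, plain_roller's own z axis and vertical below 0.08 rad and horizontal distance between tube_roller and roller_pin below 0.008 m and distance between tube_roller and roller_pin below 0.009 m and x of plain_former in the frame of stand between -0.008 and 0.008 m and z of plain_former in the frame of stand between 0.019 and 0.028 m and (y of plain_former in the frame of stand between -0.128 and -0.112 m or y of plain_former in the frame of stand between -0.048 and -0.032 m or y of plain_former in the frame of stand between 0.032 and 0.048 m or y of plain_former in the frame of stand between 0.112 and 0.128 m) and x of plain_roller in the frame of stand between -0.008 and 0.008 m and z of plain_roller in the frame of stand between 0.019 and 0.028 m and (y of plain_roller in the frame of stand between -0.128 and -0.112 m or y of plain_roller in the frame of stand between -0.048 and -0.032 m or y of plain_roller in the frame of stand between 0.032 and 0.048 m or y of plain_roller in the frame of stand between 0.112 and 0.128 m) and linear speed of each of tube_former, tube_roller, plain_former, plain_roller below 0.03 m/s); the robot touches nothing.
It fails at once if the square block is moved from its place on the stand (distance of square_block from where it was at the start of the episode above 0.015 m).
It fails at once if the spray can is pushed or knocked over (distance of spray_can from where it was at the start of the episode above 0.03 m).
It fails at once if a part is dropped or thrown: it moves faster than 1 m/s (a fall of over about 5 cm) with the fingers off it ((linear speed of tube_former above 1 m/s and contact force between the fingers and tube_former below 0.1 N) or (linear speed of tube_roller above 1 m/s and contact force between the fingers and tube_roller below 0.1 N) or (linear speed of plain_former above 1 m/s and contact force between the fingers and plain_former below 0.1 N) or (linear speed of plain_roller above 1 m/s and contact force between the fingers and plain_roller below 0.1 N)).
It also fails if it takes over 96 s, if anything falls off the work surface, if the arm or the gripper's body presses on something with over 40 N, if the wrist force passes 120 N, or if a joint passes its speed limit or range.

### The arm

A 6-joint arm with a two-finger parallel gripper is mounted at the origin on a cart in front of the work surface, level with it; the furniture and walls round the work are solid. World frame = base frame: x ahead of the robot, y to its left, z up, the work surface at z = 0. Lengths are in mm, angles in degrees, forces in N, time in s.
With the tool pointing down it reaches from about 350 to 850 mm from the base axis. Payload 8.1 kg.
Tool frame: the origin (TCP) lies at the very end of the fingers, on their centre line; the grasp point (between the pads) lies 19 mm behind it (r.grasp_offset is the distance from the TCP to the grasp point, in mm); z points along the fingers, y is the line along which they close (so a half turn about z gives the same grasp; the last joint's range is limited). The gripper opens to 85 mm and grips with 20 to 120 N. Pads are 22 mm wide; open, the fingers measure 114 mm over their backs; the gripper's body (76 mm by 85 mm) begins 54 mm behind the grasp point. The pads swing forward as they close: fully open they stand 13 mm farther back than shut.
Start: joints at [-71.413, 7.471, 85.268, -0, 87.261, -4.893], TCP at [239.075, -550.316, 197.992] pointing down, gripper open.
Joint ranges: [-169.43, 169.43], [-51.17, 129.36], [1.28, 143.12], [-76.62, 256.62], [0, 156.53], [-152.29, 152.29]. Speed limits (degrees/s): [136.94, 136.94, 159.86, 180, 180, 180].

### API

Orientations are given as [roll, pitch, yaw] about the fixed x, y, z axes, in that order (R = Rz(yaw) Ry(pitch) Rx(roll)).
In Python, from bench import r gives the robot as it stands.
- The arm moves only by the tool carry_out, never from a script. Its argument "commands" is a list of rows, each an object with "jaw": the finger opening in m, from 0 to 0.0854; "translation": the shift along the tool's x, y, z in m, a list of three; "spin": the turn about the tool's z in rad. A call has exactly 8 rows; each row shifts and turns the commanded pose from where the row before left it, along the tool's axes as they then stand; what a row does not reach is not made up. A row lasts 1/12 s, in which the tool goes at most 41.7 mm and 7.16 degrees, less where a joint would pass 70% of its speed; a pose out of reach is approached as far as the arm can. A call is refused whole if a number of a shift passes 0.0417 or a number of a turn 0.125, either way. A call with a gripper value outside its range is refused whole. The fingers move at their own pace and stop on an object; "squeeze" is the grip in N (left out, the last holds). Time passes only in rows, so rows that do not move let the fingers close, or fill a call up. It gives the time, the measured TCP pose, the force, the opening and the grip force at its end, in the units of the state.
- r.sense(): the state, without advancing time (a new reading comes with each control period).
- r.snapshot(name): name is "scene" or "side" or "wrist"; returns a dict with "pixels" (384x512x3 uint8, blue, green, red), "K" (3x3 intrinsics, pixels), "dist_coeffs" ([k1, k2, p1, p2, k3] as OpenCV has them; the pictures are not rectified), "extrinsics" (4x4, takes a point from camera to world coordinates). Camera axes: x right, y down, z forward; pixel columns grow to the right and rows downward; lengths in mm; the calibration is good to about 2 mm. A picture is of the moment at which its call begins. There is no depth.
- r.hand_in(): hands the job in; it is judged then, once.
Trained networks look in a picture, given as the dict that the camera call returned (one of the last four; its "shot" number tells which), for a name from the list of things; names that differ only in an ending like _2 or _b are one class to them, and where a whole thing is asked for, a point or a joint stands for the part that bears it (a point fixed in the world has none). Each returns a list of dicts, best first, with "score" (0 to 1); they miss things now and then, are a little off and sometimes report something else, mostly with a low value. They report only what shows in the picture. A call takes as long as a camera call. They do not tell look-alikes from the thing itself.
- r.spot_in(picture, target): "xy" ([column, row] in pixels, amid what is visible of it).
- r.regions_of(picture, target): "pixels" (384x512 bool, what is visible of it) and "xy" ([column, row] in pixels, amid what is visible of it).
- r.landmark_of(picture, target): "xy" ([column, row] in pixels: a listed point, or the origin of a listed thing).
The state is a dict: "time": time; "joint_pos": joint angles; "qd": joint speeds; "joint_efforts": joint torques, N m; "tool_pos": TCP position; "tcp_rot": TCP orientation; "ft_force": force on the tool from outside, world axes, zero at the start; "wrist_torque": the same for the moment, N m; "finger_gap": finger opening in mm; "grip_force": force on a finger pad.
Only numpy, scipy, OpenCV 4.12 (cv2) and the standard library are available. Lean on these libraries where they do the work, as an engineer would, in place of code of your own. Each camera call takes 0.05 s, during which the arm holds its last target. There are 200 camera calls.

## Working session

There is one attempt and no reset: what is moved stays moved. The work goes in short steps, Python scripts to look and compute and a tool call to move; the robot and the scene stay as the last step left them, time stands still between calls to the robot, and variables do not carry over. Pictures are saved under pics/ and viewed, at most 14 in all, crops included, and the job is handed in when it is done.

Besides the shell and the picture viewer there is one more tool, called after ">>>" as a command line: name --argument value ..., lists and objects as JSON in quotes. carry_out: Moves the arm, as the interface text tells. Its arguments: {"type":"object","properties":{"commands":{"type":"array","items":{"type":"object","properties":{"jaw":{"type":"number"},"translation":{"type":"array","items":{"type":"number"}},"spin":{"type":"number"}}}},"squeeze":{"type":"number"}},"required":["commands"]}

```bash
mkdir -p pics
cat > h.py <<'E'
import numpy as np, cv2
from bench import r
def ray(p,xy):
    u=cv2.undistortPoints(np.array([[xy]],float),p["K"],np.array(p["dist_coeffs"],float))[0,0]
    E=np.array(p["extrinsics"]); return E[:3,3],E[:3,:3]@np.array([u[0],u[1],1.])
def at_z(p,xy,z):
    o,d=ray(p,xy); return (o+d*(z-o[2])/d[2])
def tri(obs):
    A=np.zeros((3,3));b=np.zeros(3)
    for p,xy in obs:
        o,d=ray(p,xy);d=d/np.linalg.norm(d);M=np.eye(3)-np.outer(d,d);A+=M;b+=M@o
    return np.linalg.solve(A,b)
def proj(p,X):
    E=np.linalg.inv(np.array(p["extrinsics"]))
    return cv2.projectPoints(np.array(X,float).reshape(-1,3),cv2.Rodrigues(E[:3,:3])[0],E[:3,3],np.array(p["K"],float),np.array(p["dist_coeffs"],float))[0][:,0]
E
python3 - <<'E'
from h import *
P={n:r.snapshot(n) for n in("scene","side","wrist")}
for n,p in P.items():
    cv2.imwrite(f"pics/{n}0.png",p["pixels"]); print(n,np.array(p["extrinsics"]).round(2).tolist())
Z=dict(centre_pin=40,roller_pin=40,stand=0,tube_former=24,tube_roller=24,square_block=24,plain_former=40,plain_roller=40,spray_can=0)
for t,z in Z.items():
    for n in("scene","side"):
        for d in r.landmark_of(P[n],t)[:3]:
            print(t,n,round(d["score"],2),np.round(d["xy"],1),at_z(P[n],d["xy"],z).round(1))
print(r.sense())
E
cd pics; python3 -c "
import cv2
cv2.imwrite('a.png',cv2.resize(cv2.imread('scene0.png'),(800,600)));cv2.imwrite('b.png',cv2.resize(cv2.imread('side0.png'),(800,600)))"
```

```text
scene [[-0.63, -0.37, 0.69, -276.33], [-0.78, 0.28, -0.56, 602.06], [0.01, -0.89, -0.46, 603.25], [0.0, 0.0, 0.0, 1.0]]
side [[0.95, -0.12, 0.29, 253.19], [-0.32, -0.38, 0.87, -878.23], [0.01, -0.92, -0.4, 445.68], [0.0, 0.0, 0.0, 1.0]]
wrist [[0.4, -0.88, -0.27, 307.25], [-0.92, -0.38, -0.11, -520.43], [-0.0, 0.29, -0.96, 372.03], [0.0, 0.0, 0.0, 1.0]]
centre_pin scene 0.85 [182.4 204.5] [629.6 132.1  40. ]
centre_pin side 0.7 [266.2 170.5] [621.7 123.9  40. ]
roller_pin scene 0.85 [205.6 199.1] [617.2  65.8  40. ]
roller_pin side 0.95 [270.3 176.6] [616.2  73.8  40. ]
roller_pin side 0.53 [269.8 177.4] [612.7  68.5  40. ]
stand scene 0.78 [278.4 223.6] [442.6 -53.3   0. ]
stand side 0.78 [227.  224.2] [443.9 -91.8   0. ]
tube_former scene 0.98 [291.2 209.1] [ 449.3 -105.3   24. ]
tube_former scene 0.92 [190.7 254.2] [437.9 220.9  24. ]
tube_former scene 0.72 [263.3 199.9] [537.6 -77.8  24. ]
tube_former side 0.98 [229.5 217. ] [ 448.1 -101.8   24. ]
tube_former side 0.77 [283.9 221.1] [ 563.3 -160.3   24. ]
tube_former side 0.66 [211.5 177.8] [460.7 155.4  24. ]
tube_roller scene 0
[... 599 characters left out ...]
8    0. ]
{'time': 1.05, 'joint_pos': array([-7.14145166e+01,  7.47203691e+00,  8.52654556e+01, -5.14319597e-04,
        8.72617599e+01, -4.89512789e+00]), 'qd': array([-0.05415835, -0.04325509,  0.02873868,  0.06746184, -0.03765398,
       -0.0100566 ]), 'joint_efforts': array([ 5.06642500e-04, -5.69327724e+01, -5.00875103e+01, -8.47882097e-05,
        1.10225203e-03, -5.30590125e-05]), 'tool_pos': array([ 239.06646219, -550.33565213,  198.00563377]), 'tcp_rot': array([1.79999299e+02, 5.75652087e-04, 2.34806359e+01]), 'ft_force': array([ 0.18880332, -0.3613864 , -0.73801626]), 'wrist_torque': array([-0.0217581 , -0.01752327,  0.05327631]), 'grip_force': 0.0, 'finger_gap': 85.06570575156314}
```

View pics/a.png

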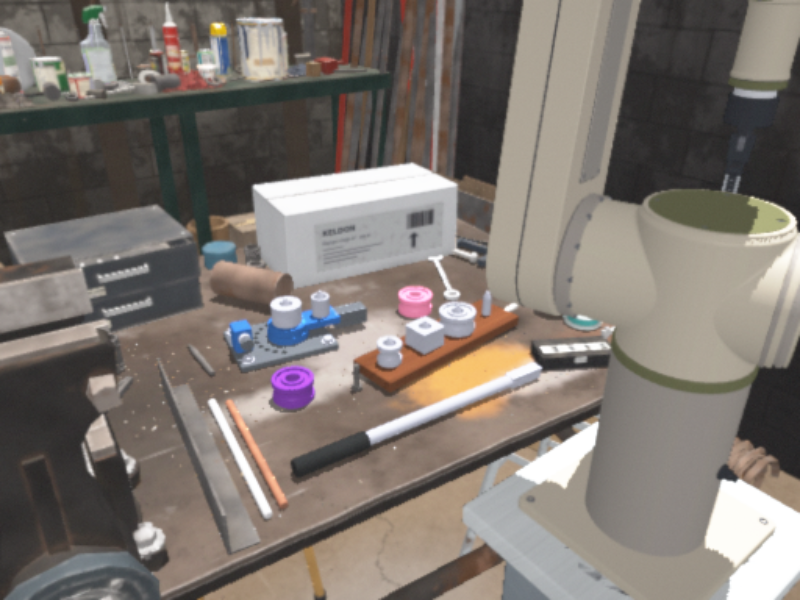

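View pics/b.png

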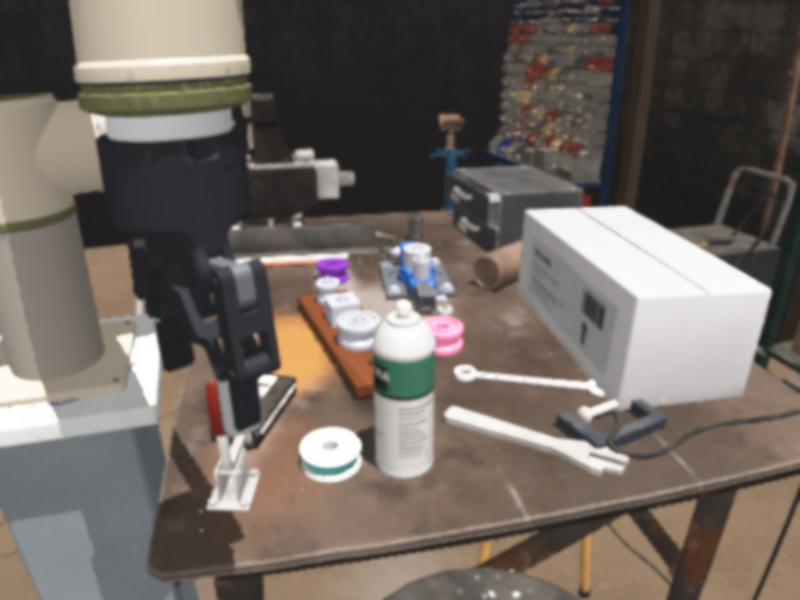

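Scene (800 px): stand with tube roller (389,350), block (424,333), tube former (457,318), and free pin (487,303). The bender is at (285,325), and there are pink and purple decoys at (415,302) and (293,387). In the side view the spray can is at (403,390). I'll raise the arm and look from above with the wrist camera.

>>> carry_out --commands '[{"translation":[0,0,-0.019],"spin":-0.116,"jaw":0.085},{"translation":[0,0,-0.019],"spin":-0.116,"jaw":0.085},{"translation":[0,0,-0.019],"spin":-0.116,"jaw":0.085},{"translation":[0,0,-0.019],"spin":-0.116,"jaw":0.085},{"translation":[0,0,-0.019],"spin":-0.116,"jaw":0.085},{"translation":[0,0,-0.019],"spin":-0.116,"jaw":0.085},{"translation":[0,0,-0.019],"spin":-0.116,"jaw":0.085},{"translation":[0,0,-0.019],"spin":-0.116,"jaw":0.085}]'

```text
time: 1.72
tool_pos: [239.1, -550.2, 351.0]
tcp_rot: [180.0, 0.0, 77.0]
ft_force: [0.2, -0.3, 0.0]
finger_gap: 84.8
grip_force: 0.0
```

>>> carry_out --commands '[{"translation":[0,0,0],"spin":-0.1165,"jaw":0.085},{"translation":[0,0,0],"spin":-0.1165,"jaw":0.085},{"translation":[0.037,0.0173,0],"spin":0,"jaw":0.085},{"translation":[0.037,0.0173,0],"spin":0,"jaw":0.085},{"translation":[0.037,0.0173,0],"spin":0,"jaw":0.085},{"translation":[0.037,0.0173,0],"spin":0,"jaw":0.085},{"translation":[0.037,0.0173,0],"spin":0,"jaw":0.085},{"translation":[0.037,0.0173,0],"spin":0,"jaw":0.085}]'

```text
time: 2.38
tool_pos: [343.2, -326.6, 350.1]
tcp_rot: [180.0, 0.0, 90.0]
ft_force: [0.8, -0.3, 0.3]
finger_gap: 85.3
grip_force: 0.0
```

>>> carry_out --commands '[{"translation":[0.037,0.0173,0]},{"translation":[0.037,0.0173,0]},{"translation":[0.037,0.0173,0]},{"translation":[0.037,0.0173,0]},{"translation":[0.037,0.0173,0]},{"translation":[0.037,0.0173,0]},{"translation":[0.037,0.0173,0]},{"translation":[0.037,0.0173,0]}]'

```text
invalid input
```

>>> carry_out --commands '[{"translation":[0.037,0.0173,0]},{"translation":[0.037,0.0173,0]},{"translation":[0,0,0]},{"translation":[0,0,0]},{"translation":[0,0,0]},{"translation":[0,0,0]},{"translation":[0,0,0]},{"translation":[0,0,0]}]'

```text
invalid input
```

```bash
cat > look.py <<'E'
from h import *
import sys
p=r.snapshot("wrist"); cv2.imwrite(f"pics/{sys.argv[1]}.png",cv2.resize(p["pixels"],(800,600)))
print(np.array(p["K"]).round(0).tolist(),np.array(p["extrinsics"]).round(2).tolist())
Z=dict(centre_pin=40,roller_pin=40,stand=0,tube_former=24,tube_roller=24,square_block=24,plain_former=40,plain_roller=40)
for t,z in Z.items():
    for d in r.landmark_of(p,t)[:3]:
        print(t,round(d["score"],2),np.round(d["xy"],1),at_z(p,d["xy"],z).round(1))
s=r.sense();print(s["time"],s["tool_pos"].round(1),s["tcp_rot"].round(2))
E
python3 look.py w1
```

```text
[[310.0, 0.0, 250.0], [0.0, 310.0, 189.0], [0.0, 0.0, 1.0]] [[1.0, -0.0, -0.0, 343.07], [-0.0, -0.96, -0.29, -252.02], [-0.0, 0.29, -0.96, 525.04], [0.0, 0.0, 0.0, 1.0]]
roller_pin 0.48 [300.3 163.7] [ 423.9 -358.1   40. ]
tube_former 0.71 [407.5   4.8] [ 572.8 -125.6   24. ]
2.8333 [ 342.3 -329.3  349.7] [-1.7997e+02 -2.0000e-02  8.9890e+01]
```

View pics/w1.png

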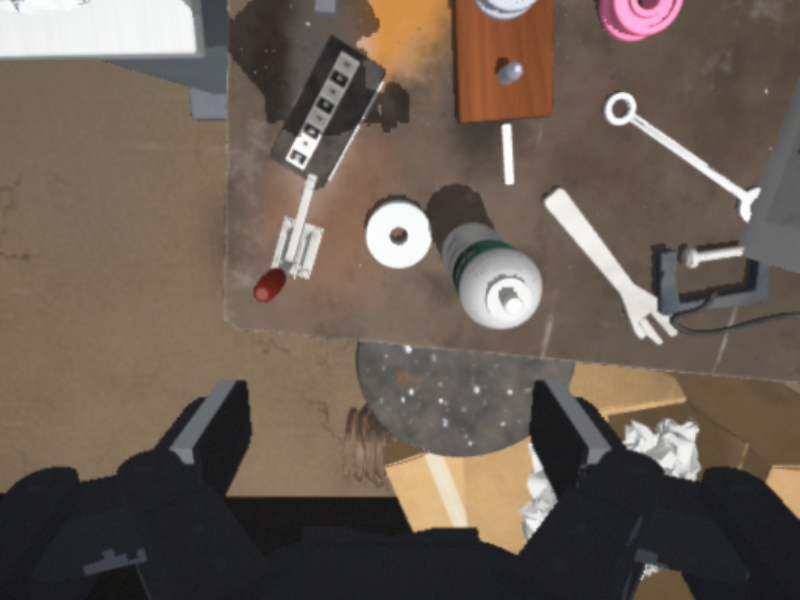

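The wrist view shows the free pin at about (510,70) and the gripper blocking the lower half. The refused calls probably failed because a row had no jaw or spin. Next I look over the stand, then over the bender.

>>> carry_out --commands '[{"translation":[0.0295,0.0228,0],"spin":0,"jaw":0.085},{"translation":[0.0295,0.0228,0],"spin":0,"jaw":0.085},{"translation":[0.0295,0.0228,0],"spin":0,"jaw":0.085},{"translation":[0.0295,0.0228,0],"spin":0,"jaw":0.085},{"translation":[0.0295,0.0228,0],"spin":0,"jaw":0.085},{"translation":[0.0295,0.0228,0],"spin":0,"jaw":0.085},{"translation":[0,0,0],"spin":0,"jaw":0.085},{"translation":[0,0,0],"spin":0,"jaw":0.085}]'

```text
time: 3.5
tool_pos: [480.3, -150.6, 349.4]
tcp_rot: [-179.9, -0.0, 90.1]
ft_force: [-1.2, -0.2, -0.1]
finger_gap: 85.1
grip_force: 0.0
```

```bash
python3 look.py w2
```

```text
[[310.0, 0.0, 250.0], [0.0, 310.0, 189.0], [0.0, 0.0, 1.0]] [[1.0, 0.0, -0.0, 480.25], [0.0, -0.96, -0.29, -76.17], [-0.0, 0.29, -0.96, 524.39], [0.0, 0.0, 0.0, 1.0]]
stand 0.71 [229.5  88.3] [447. -66.   0.]
tube_former 0.88 [230.9 111.6] [ 450.1 -101.5   24. ]
tube_former 0.56 [309.6 120.1] [ 574.5 -114.4   24. ]
tube_roller 0.61 [219.4   2.8] [435.9  51.7  24. ]
tube_roller 0.39 [230.5 110.7] [ 449.5 -100.1   24. ]
3.95 [ 479.3 -152.1  350.1] [1.7999e+02 1.0000e-02 8.9920e+01]
```

View pics/w2.png

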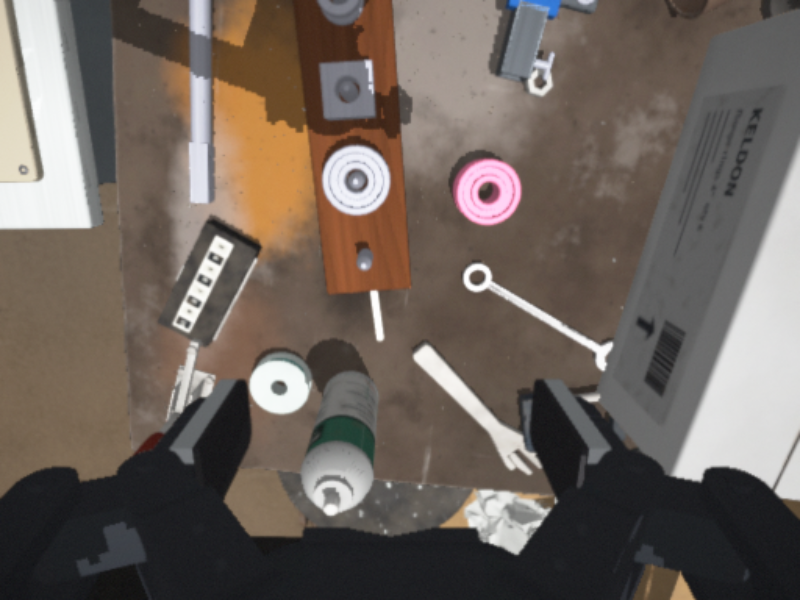

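>>> carry_out --commands '[{"translation":[0.025,0.02,0],"spin":0,"jaw":0.085},{"translation":[0.025,0.02,0],"spin":0,"jaw":0.085},{"translation":[0.025,0.02,0],"spin":0,"jaw":0.085},{"translation":[0.025,0.02,0],"spin":0,"jaw":0.085},{"translation":[0.025,0.02,0],"spin":0,"jaw":0.085},{"translation":[0.025,0.02,0],"spin":0,"jaw":0.085},{"translation":[0,0,0],"spin":0,"jaw":0.085},{"translation":[0,0,0],"spin":0,"jaw":0.085}]'

```text
time: 4.62
tool_pos: [600.0, -0.2, 349.1]
tcp_rot: [-179.9, -0.0, 90.1]
ft_force: [0.2, -0.4, 0.0]
finger_gap: 84.9
grip_force: 0.0
```

```bash
python3 look.py w3
```

```text
[[310.0, 0.0, 250.0], [0.0, 310.0, 189.0], [0.0, 0.0, 1.0]] [[1.0, 0.0, -0.0, 600.05], [0.0, -0.96, -0.29, 74.26], [-0.0, 0.29, -0.96, 524.03], [0.0, 0.0, 0.0, 1.0]]
centre_pin 0.63 [264.4  53.4] [620.5 131.9  40. ]
centre_pin 0.51 [159.6 200.7] [450.1 -93.8  40. ]
roller_pin 0.86 [260.3  97.4] [615.2  70.4  40. ]
stand 0.75 [162.  176.6] [445.7 -63.    0. ]
tube_former 0.96 [163.6 202.8] [ 451.7 -103.2   24. ]
tube_former 0.87 [169.5   2.1] [483.6 203.2  24. ]
tube_former 0.72 [235.3 205.6] [ 574.7 -108.    24. ]
tube_roller 0.55 [148.5 109.9] [440.1  51.7  24. ]
square_block 0.7 [152.4 155.9] [439.8 -21.7  24. ]
plain_former 0.85 [267.4  58.1] [625.  125.5  40. ]
plain_roller 0.55 [256.7  93.9] [609.8  75.5  40. ]
5.0667 [599.5  -1.9 350.4] [179.97   0.    89.95]
```

View pics/w3.png

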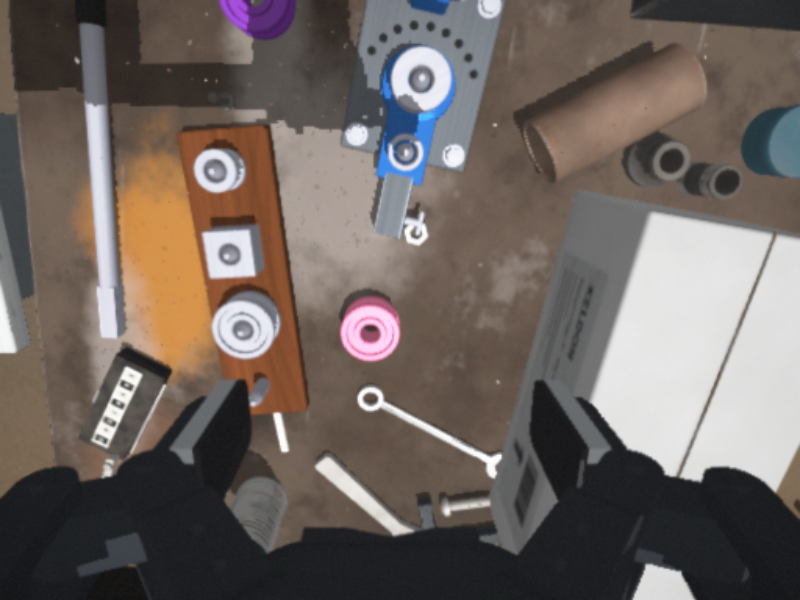

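Wrist pictures (800 px): w3 shows the plain former at (421,79), plain roller at (405,153), tube roller at (217,170), block at (230,253) and tube former at (244,327). In w2 the free pin's tip is at (363,253). Now I'll fit the pin positions from both.

```bash
cat > m.py <<'E'
from h import *
from scipy.optimize import least_squares
K=r.snapshot("wrist"); k=dict(K)
def P(c,z):
    q=dict(K);E=np.array(K["extrinsics"]).copy();E[:3,3]=c;q["extrinsics"]=E;return q
p2=P([480.25,-76.17,524.39],0);p3=P([600.05,74.26,524.03],0)
f=lambda p,x,y,z:at_z(p,(x*.64-.18,y*.64-.18),z).round(1)
print("w2 former top",f(p2,356,180,60),"pin",f(p2,356,181,70),"free tip",f(p2,363,253,70),"base",f(p2,366,269,24),"block top",f(p2,347,88,60))
print("w3 roller top",f(p3,219,170,60),"pin",f(p3,215,170,70),"block top",f(p3,229,252,60),"former top",f(p3,246,327,60),"pin",f(p3,242,330,70))
print("corners",f(p3,180,131,24),f(p3,268,125,24),f(p3,307,410,24),f(p2,330,293,24),f(p2,410,288,24))
print("PF top",f(p3,421,79,76),"pin",f(p3,422,77,86),"PR top",f(p3,405,153,76),"pin",f(p3,405,151,86))
img=cv2.imread("pics/w3.png"); 
cv2.imwrite("pics/c3.png",np.vstack([cv2.resize(img[100:400,170:310],None,fx=2,fy=2,interpolation=2)[:,:].transpose(1,0,2),cv2.resize(img[20:200,330:530],None,fx=1.6,fy=1.6)[:280,:].copy() if 0 else np.zeros((1,600,3),np.uint8)]))
a=cv2.resize(img[20:200,330:530],None,fx=3,fy=3,interpolation=2);cv2.imwrite("pics/c4.png",a)
E
python3 m.py
```

```text
w2 former top [ 448.2 -104.7   60. ] pin [ 448.9 -105.    70. ] free tip [ 454.  -172.2   70. ] base [ 454.3 -199.3   24. ] block top [441.9 -24.4  60. ]
w3 roller top [440.3  55.6  60. ] pin [440.  56.  70.] block top [442.1 -22.4  60. ] former top [ 451.9 -100.6   60. ] pin [ 450.7 -100.1   70. ]
corners [392.8  91.9  24. ] [480.4  96.7  24. ] [ 502.3 -217.6   24. ] [ 415.  -225.8   24. ] [ 501.2 -220.4   24. ]
PF top [626.6 131.2  76. ] pin [626.8 131.5  86. ] PR top [613.2  70.1  76. ] pin [612.9  71.9  86. ]
```

View pics/c4.png

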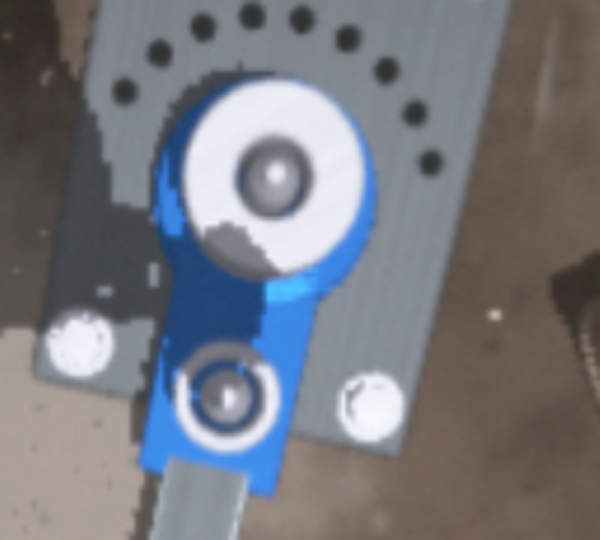

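>>> carry_out --commands '[{"translation":[0.0328,0.0067,0.02],"spin":0,"jaw":0.085},{"translation":[0.0328,0.0067,0.02],"spin":0,"jaw":0.085},{"translation":[0.0328,0.0067,0.02],"spin":0,"jaw":0.085},{"translation":[0.0328,0.0067,0.02],"spin":0,"jaw":0.085},{"translation":[0,0,0.036],"spin":0,"jaw":0.085},{"translation":[0,0,0.036],"spin":0,"jaw":0.085},{"translation":[0,0,0.036],"spin":0,"jaw":0.085},{"translation":[0,0,0.036],"spin":0,"jaw":0.085}]'

```text
time: 5.78
tool_pos: [626.3, 130.2, 124.5]
tcp_rot: [180.0, -0.0, 90.0]
ft_force: [0.3, -0.2, -0.0]
finger_gap: 85.0
grip_force: 0.0
```

Run:
```python
from h import *
p=r.snapshot("wrist");s=r.sense();print(s["time"],s["tool_pos"].round(1))
im=p["pixels"].copy()
for X,c in(([626.7,131.3,76],(0,0,255)),([613.2,70.3,76],(0,255,0))):
    a=np.linspace(0,6.28,60);R=26 if c[2] else 16
    for u in proj(p,np.c_[X[0]+R*np.cos(a),X[1]+R*np.sin(a),np.full(60,76)]):cv2.circle(im,tuple(int(v) for v in u.round()),0,c,-1)
    u=proj(p,[X[0],X[1],86])[0];cv2.circle(im,tuple(int(v) for v in u.round()),1,c,-1)
for n in("scene","side"):pass
cv2.imwrite("pics/w4.png",cv2.resize(im,(800,600)))
```

```text
5.8333 [621.4 129.3 115.1]
```

View pics/w4.png

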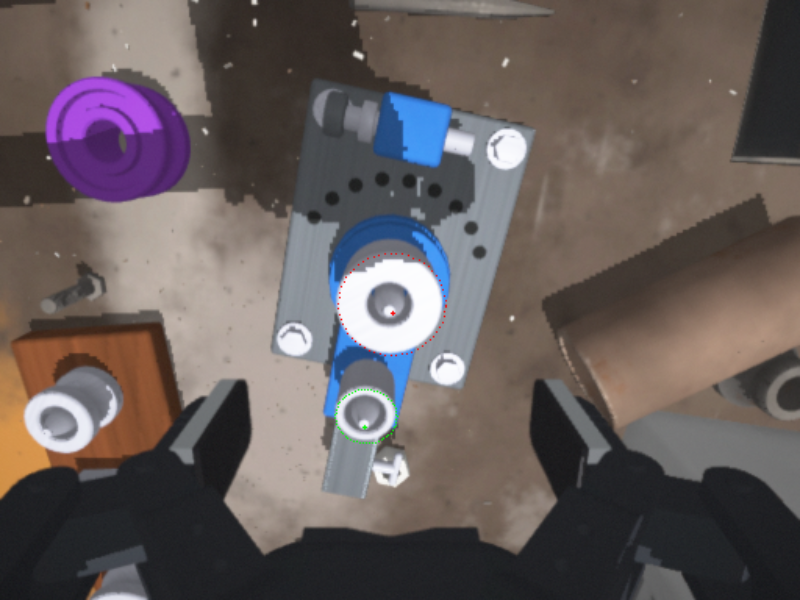

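The overlay matches the plain former (disc at (390,301)) and the plain roller ((365,413)). Descend onto the plain former.

>>> carry_out --commands '[{"translation":[0,0,0],"spin":0,"jaw":0.085},{"translation":[0.001,0,0.02],"spin":0,"jaw":0.085},{"translation":[0,0,0.02],"spin":0,"jaw":0.085},{"translation":[0,0,0.018],"spin":0,"jaw":0.085},{"translation":[0,0,0.014],"spin":0,"jaw":0.085},{"translation":[0,0,0.008],"spin":0,"jaw":0.085},{"translation":[0,0,0.004],"spin":0,"jaw":0.085},{"translation":[0,0,0.002],"spin":0,"jaw":0.085}]'

```text
time: 6.5
tool_pos: [627.1, 130.9, 40.9]
tcp_rot: [179.9, -0.0, 90.0]
ft_force: [0.7, 0.1, -0.2]
finger_gap: 85.1
grip_force: 0.0
```

>>> carry_out --commands '[{"translation":[0,0,0],"spin":0,"jaw":0.07},{"translation":[0,0,0],"spin":0,"jaw":0.06},{"translation":[0,0,0],"spin":0,"jaw":0.054},{"translation":[0,0,0],"spin":0,"jaw":0.05},{"translation":[0,0,0],"spin":0,"jaw":0.045},{"translation":[0,0,0],"spin":0,"jaw":0.045},{"translation":[0,0,0],"spin":0,"jaw":0.045},{"translation":[0,0,0],"spin":0,"jaw":0.045}]' --squeeze 60

```text
time: 7.17
tool_pos: [626.8, 130.9, 40.6]
tcp_rot: [180.0, -0.0, 90.0]
ft_force: [-0.1, -0.0, 3.4]
finger_gap: 45.1
grip_force: 1.9
```

Run:
```python
from h import *
p=r.snapshot("wrist");q=r.snapshot("side");s=r.sense();print(s)
u=q["pixels"][130:210,220:320]
a=cv2.resize(p["pixels"][100:300,120:400],(560,400));b=cv2.resize(u,(500,400))
im=np.zeros((600,800,3),np.uint8);im[:300,:400]=cv2.resize(a,(400,300));im[:,400:]=cv2.resize(cv2.resize(u,(500,400))[:,50:450],(400,600))
cv2.imwrite("pics/w5.png",im)
```

```text
{'time': 7.2667, 'joint_pos': array([7.21312823e+00, 2.04291423e+01, 8.70931125e+01, 2.79252151e-03,
       7.24334628e+01, 7.21116208e+00]), 'qd': array([-0.02251938,  0.01692138,  0.02365222, -0.11346267, -0.02659322,
        0.00158892]), 'joint_efforts': array([-6.78661675e-02, -6.19486570e+01, -4.44227064e+01, -2.62316008e-02,
       -3.09069408e-01,  1.14237570e-03]), 'tool_pos': array([626.83486139, 130.96065894,  40.52807356]), 'tcp_rot': array([ 1.79956402e+02, -8.20050163e-03,  9.00011275e+01]), 'ft_force': array([-1.17138744, -0.55390796,  4.74902566]), 'wrist_torque': array([-0.04194854,  0.1966756 ,  0.02262549]), 'grip_force': 2.3818963569647167, 'finger_gap': 44.83927299597512}
```

View pics/w5.png

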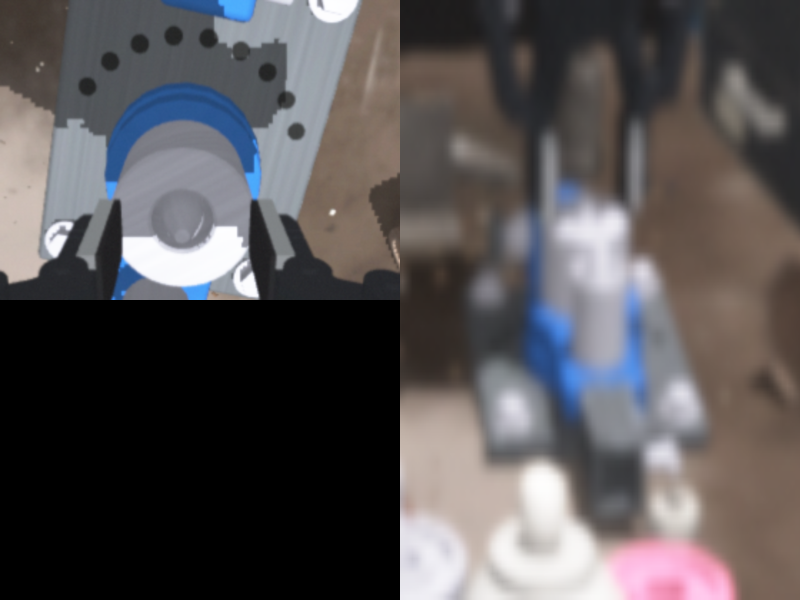

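The pads appear to sit on both sides of the former. The jaw target of 45 mm was simply reached with little force, so I'll command a tighter jaw to see whether the grip builds.

>>> carry_out --commands '[{"translation":[0,0,0],"spin":0,"jaw":0.04},{"translation":[0,0,0],"spin":0,"jaw":0.04},{"translation":[0,0,0],"spin":0,"jaw":0.04},{"translation":[0,0,0],"spin":0,"jaw":0.04},{"translation":[0,0,0],"spin":0,"jaw":0.04},{"translation":[0,0,0],"spin":0,"jaw":0.04},{"translation":[0,0,0],"spin":0,"jaw":0.04},{"translation":[0,0,0],"spin":0,"jaw":0.04}]' --squeeze 60

```text
time: 7.93
tool_pos: [627.2, 131.0, 41.2]
tcp_rot: [179.9, -0.0, 90.0]
ft_force: [-2.9, 0.1, 8.4]
finger_gap: 39.8
grip_force: 4.3
```

Run:
```python
from h import *
p=r.snapshot("wrist");s=r.sense();print(s["tool_pos"],s["ft_force"],s["finger_gap"],s["grip_force"])
cv2.imwrite("pics/w6.png",cv2.resize(p["pixels"],(800,600)))
```

```text
[627.15287994 131.04992384  41.25435258] [-2.34773192 -0.5783368   8.75560636] 40.00597426577757 4.259316674069851
```

View pics/w6.png

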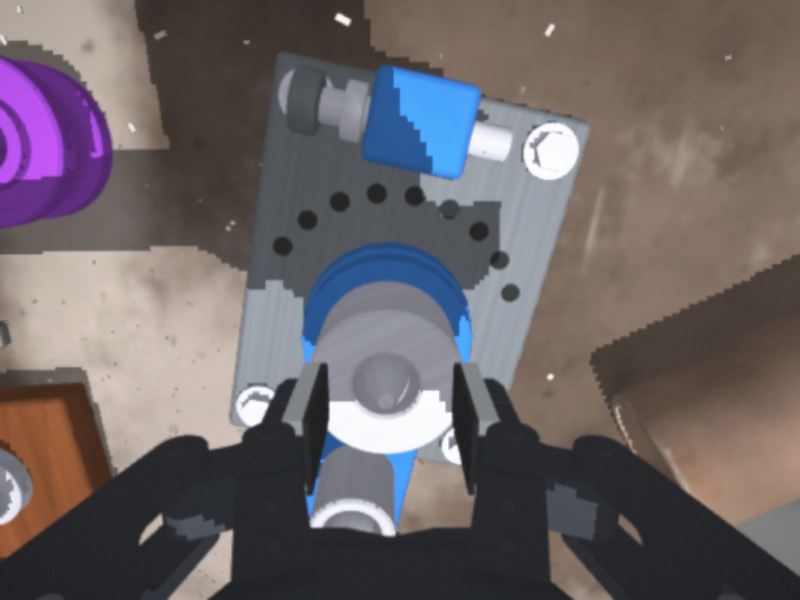

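Geometry from this view puts the finger ends at about z≈78, level with the part's top face. The upward force matches pads pressing on the top rim, so the finger ends are about 35 mm behind the reported TCP. I'll check `grasp_offset`, then back off, open and go lower.

```bash
python3 -c "
from bench import r
print(r.grasp_offset,[a for a in dir(r) if a[0]!='_'])"
```

```text
18.700000000000003 ['PlanningError', 'grasp_offset', 'hand_in', 'landmark_of', 'regions_of', 'sense', 'snapshot', 'spot_in']
```

>>> carry_out --commands '[{"translation":[0,0,-0.005],"spin":0,"jaw":0.04},{"translation":[0,0,-0.005],"spin":0,"jaw":0.06},{"translation":[0,0,0],"spin":0,"jaw":0.085},{"translation":[0,0,0],"spin":0,"jaw":0.085},{"translation":[0,0,0],"spin":0,"jaw":0.085},{"translation":[0,0,0],"spin":0,"jaw":0.085},{"translation":[0,0,0],"spin":0,"jaw":0.085},{"translation":[0,0,0],"spin":0,"jaw":0.085}]'

```text
time: 8.65
tool_pos: [626.3, 130.8, 49.7]
tcp_rot: [-180.0, 0.0, 90.0]
ft_force: [-0.6, -0.4, -0.1]
finger_gap: 85.0
grip_force: 0.0
```

Run:
```python
from h import *
p=r.snapshot("wrist");q=r.snapshot("scene");s=r.sense();print(s["tool_pos"],s["ft_force"],s["finger_gap"],s["grip_force"])
im=np.zeros((600,800,3),np.uint8)
# scene with TCP projected
for i,k in enumerate((q,)):
    u=proj(k,[s["tool_pos"],s["tool_pos"]+[0,0,19]])
    print(u)
    g=k["pixels"].copy()
    c=u[0].astype(int);
    g[c[1],c[0]]=(0,0,255)
    g=g[c[1]-75:c[1]+45,c[0]-80:c[0]+80]
    cv2.imwrite("pics/s7.png",cv2.resize(g,(800,600),interpolation=cv2.INTER_NEAREST))
```

```text
[626.36722398 130.88558707  49.81989721] [ 0.23919665 -0.76207486 -0.29979439] 84.96055914067544 0.0
[[183.14688338 201.66237937]
 [182.63732048 195.47447382]]
```

View pics/s7.png

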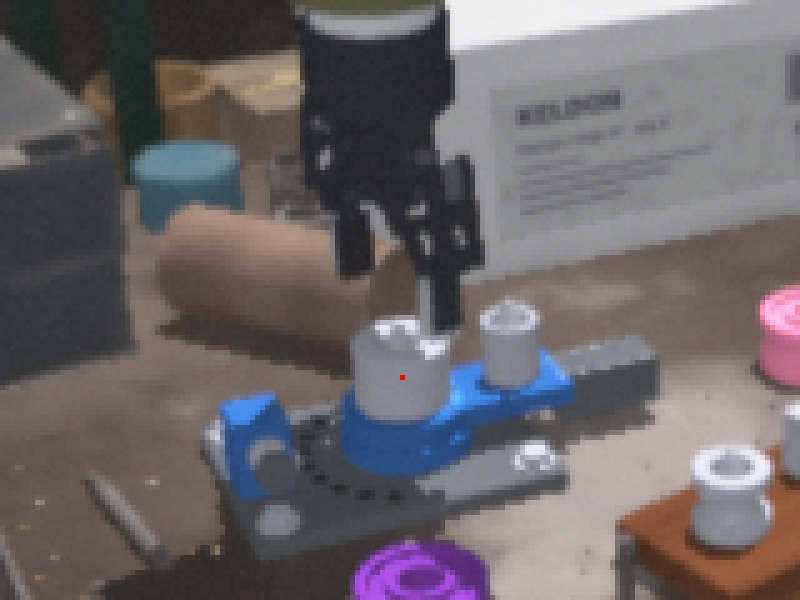

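The scene view confirms it: the red dot (reported TCP) is well below the fingertips (about (445,330)), by about 35–45 mm. I'll work with that offset and descend 42 mm more.

>>> carry_out --commands '[{"translation":[0,0,0.008],"spin":0,"jaw":0.085},{"translation":[0,0,0.008],"spin":0,"jaw":0.085},{"translation":[0,0,0.008],"spin":0,"jaw":0.085},{"translation":[0,0,0.008],"spin":0,"jaw":0.085},{"translation":[0,0,0.005],"spin":0,"jaw":0.085},{"translation":[0,0,0.003],"spin":0,"jaw":0.085},{"translation":[0,0,0.002],"spin":0,"jaw":0.085},{"translation":[0,0,0],"spin":0,"jaw":0.085}]'

```text
time: 9.42
tool_pos: [626.2, 130.8, 7.4]
tcp_rot: [-180.0, 0.0, 90.0]
ft_force: [0.3, 0.5, 0.1]
finger_gap: 85.2
grip_force: 0.0
```

>>> carry_out --commands '[{"translation":[0,0,0],"spin":0,"jaw":0.07},{"translation":[0,0,0],"spin":0,"jaw":0.06},{"translation":[0,0,0],"spin":0,"jaw":0.055},{"translation":[0,0,0],"spin":0,"jaw":0.052},{"translation":[0,0,0],"spin":0,"jaw":0.05},{"translation":[0,0,0],"spin":0,"jaw":0.04},{"translation":[0,0,0],"spin":0,"jaw":0.03},{"translation":[0,0,0],"spin":0,"jaw":0.03}]' --squeeze 60

```text
time: 10.08
tool_pos: [626.7, 131.0, 9.0]
tcp_rot: [180.0, -0.0, 90.0]
ft_force: [-2.7, -0.6, 5.9]
finger_gap: 51.0
grip_force: 61.2
```

>>> carry_out --commands '[{"translation":[0,0,-0.004],"spin":0,"jaw":0.03},{"translation":[0,0,-0.008],"spin":0,"jaw":0.03},{"translation":[0,0,-0.01],"spin":0,"jaw":0.03},{"translation":[0,0,-0.012],"spin":0,"jaw":0.03},{"translation":[0,0,-0.012],"spin":0,"jaw":0.03},{"translation":[0,0,-0.012],"spin":0,"jaw":0.03},{"translation":[0,0,-0.008],"spin":0,"jaw":0.03},{"translation":[0,0,-0.004],"spin":0,"jaw":0.03}]'

```text
time: 10.75
tool_pos: [627.9, 131.1, 80.8]
tcp_rot: [179.8, -0.0, 90.0]
ft_force: [0.3, -0.2, -3.0]
finger_gap: 50.7
grip_force: 62.9
```

Run:
```python
from h import *
p=r.snapshot("wrist");s=r.sense();print(s["time"],s["tool_pos"],s["ft_force"],s["finger_gap"])
E=np.array(p["extrinsics"]);E[:3,3]=[480.25,-76.17,524.39];p["extrinsics"]=E
print(proj(p,[[455.8,-183.8,24],[455.8,-183.8,70],[450.3,-104,70],[439.2,55.7,70]])/.64)
w=cv2.imread("pics/w2.png")[200:310,300:430];W=cv2.imread("pics/w3.png")[100:420,150:330]
im=np.zeros((600,800,3),np.uint8);im[:440,:520]=cv2.resize(w,None,fx=4,fy=4,interpolation=0)
W=cv2.resize(W,(270,480));im[:480,525:795]=W;cv2.imwrite("pics/c8.png",im)
```

```text
10.8 [627.87493384 131.05655975  80.73549256] [ 1.16078195  0.41384286 -4.12480302] 50.68645594700502
[[365.49942966 254.67370858]
 [363.3277419  264.76225943]
 [355.84232027 179.86308044]
 [338.57645858 -16.6396186 ]]
```

View pics/c8.png

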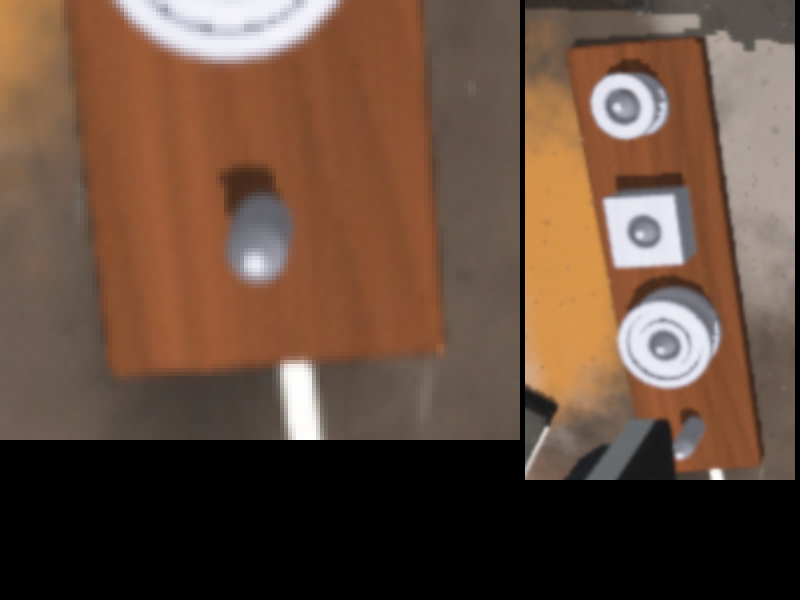

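The free pin's tip measures (364.5,266.5), against (363.3,264.8) predicted, so the stand pose is confirmed to about 1.5 mm. The part is lifted (−4 N). Carry it to the free pin.

>>> carry_out --commands '[{"translation":[-0.0144,-0.0078,0],"spin":0,"jaw":0.03},{"translation":[-0.0287,-0.01555,0],"spin":0,"jaw":0.03},{"translation":[-0.0287,-0.01555,0],"spin":0,"jaw":0.03},{"translation":[-0.0287,-0.01555,0],"spin":0,"jaw":0.03},{"translation":[-0.0287,-0.01555,0],"spin":0,"jaw":0.03},{"translation":[-0.0287,-0.01555,0],"spin":0,"jaw":0.03},{"translation":[-0.0287,-0.01555,0],"spin":0,"jaw":0.03},{"translation":[-0.0287,-0.01555,0],"spin":0,"jaw":0.03}]'

```text
time: 11.47
tool_pos: [508.5, -85.5, 77.6]
tcp_rot: [-180.0, -0.0, 90.0]
ft_force: [-0.1, -0.3, -4.2]
finger_gap: 50.3
grip_force: 63.5
```

>>> carry_out --commands '[{"translation":[-0.0287,-0.01555,0],"spin":0,"jaw":0.03},{"translation":[-0.0287,-0.01555,0],"spin":0,"jaw":0.03},{"translation":[-0.0287,-0.01555,0],"spin":0,"jaw":0.03},{"translation":[-0.0143,-0.0078,0],"spin":0,"jaw":0.03},{"translation":[0,0,0],"spin":0,"jaw":0.03},{"translation":[0,0,0],"spin":0,"jaw":0.03},{"translation":[0,0,0],"spin":0,"jaw":0.03},{"translation":[0,0,0],"spin":0,"jaw":0.03}]'

```text
time: 12.13
tool_pos: [455.7, -184.0, 77.8]
tcp_rot: [-180.0, -0.0, 90.1]
ft_force: [1.0, -0.5, -3.7]
finger_gap: 50.7
grip_force: 63.5
```

```bash
cat > chk.py <<'E'
from h import *
import sys
X=np.array(eval(sys.argv[1]),float); R=float(sys.argv[2]); out=sys.argv[3]
p=r.snapshot("wrist");q=r.snapshot("scene");s=r.sense();print(s["time"],s["tool_pos"].round(1),s["ft_force"].round(1),s["finger_gap"].round(1),s["grip_force"])
W=p["pixels"].copy()
def dot(im,k,X,c):
    u=proj(k,X)[0].round().astype(int)
    if 0<=u[0]<512 and 0<=u[1]<384: im[u[1],u[0]]=c
    return u
dot(W,p,X,(0,0,255))
g=q["pixels"].copy();c=dot(g,q,X,(0,0,255));dot(g,q,X-[0,0,46],(0,255,0))
g=g[max(c[1]-70,0):c[1]+50,c[0]-80:c[0]+80]
im=np.zeros((600,800,3),np.uint8);im[:300,:400]=cv2.resize(W,(400,300));im[300:,:400]=cv2.resize(g,(400,300),interpolation=0)
q2=r.snapshot("side");g=q2["pixels"].copy();c=dot(g,q2,X,(0,0,255));dot(g,q2,X-[0,0,46],(0,255,0))
g=g[max(c[1]-70,0):c[1]+50,c[0]-80:c[0]+80];im[300:,400:]=cv2.resize(g,(400,300),interpolation=0)
cv2.imwrite(f"pics/{out}.png",im)
E
python3 chk.py "[456.3,-184.6,70]" 0 k1
```

```text
Traceback (most recent call last):
  File "chk.py", line 4, in <module>
    p=r.snapshot("wrist");q=r.snapshot("scene");s=r.sense();print(s["time"],s["tool_pos"].round(1),s["ft_force"].round(1),s["finger_gap"].round(1),s["grip_force"])
                                                                                                                          ^^^^^^^^^^^^^^^^^^^^^
AttributeError: 'float' object has no attribute 'round'
```

>>> carry_out --commands '[{"translation":[-0.0005,0.0005,0.008],"spin":0,"jaw":0.03},{"translation":[0,0,0.01],"spin":0,"jaw":0.03},{"translation":[0,0,0.01],"spin":0,"jaw":0.03},{"translation":[0,0,0.008],"spin":0,"jaw":0.03},{"translation":[0,0,0.005],"spin":0,"jaw":0.03},{"translation":[0,0,0.003],"spin":0,"jaw":0.03},{"translation":[0,0,0.003],"spin":0,"jaw":0.03},{"translation":[0,0,0.003],"spin":0,"jaw":0.03}]'

```text
time: 12.9
tool_pos: [456.1, -185.4, 27.9]
tcp_rot: [180.0, 0.0, 90.0]
ft_force: [-0.1, 0.5, -3.2]
finger_gap: 50.5
grip_force: 63.5
```

```bash
sed -i 's/s\["finger_gap"\].round(1)/s["finger_gap"]/' chk.py; python3 chk.py "[456.3,-184.6,70]" 0 k1
```

```text
13.0 [ 455.7 -185.3   27.7] [-0.4  0.5 -4.5] 50.68755504910357 63.50617300719023
```

The underside is about 10 mm below the pin tip with no contact force, so the pin is in the bore. Continue down.

>>> carry_out --commands '[{"translation":[0,0,0.006],"spin":0,"jaw":0.03},{"translation":[0,0,0.006],"spin":0,"jaw":0.03},{"translation":[0,0,0.006],"spin":0,"jaw":0.03},{"translation":[0,0,0.006],"spin":0,"jaw":0.03},{"translation":[0,0,0.005],"spin":0,"jaw":0.03},{"translation":[0,0,0.003],"spin":0,"jaw":0.03},{"translation":[0,0,0.002],"spin":0,"jaw":0.03},{"translation":[0,0,0.001],"spin":0,"jaw":0.03}]'

```text
time: 13.72
tool_pos: [455.5, -185.1, -7.0]
tcp_rot: [-179.9, -0.0, 90.0]
ft_force: [-6.8, 3.3, 10.0]
finger_gap: 50.3
grip_force: 64.7
```

>>> carry_out --commands '[{"translation":[0,0,0.001],"spin":0,"jaw":0.03},{"translation":[0,0,0],"spin":0,"jaw":0.03},{"translation":[0,0,0],"spin":0,"jaw":0.055},{"translation":[0,0,0],"spin":0,"jaw":0.07},{"translation":[0,0,0],"spin":0,"jaw":0.085},{"translation":[0,0,0],"spin":0,"jaw":0.085},{"translation":[0,0,0],"spin":0,"jaw":0.085},{"translation":[0,0,0],"spin":0,"jaw":0.085}]'

```text
time: 14.38
tool_pos: [455.9, -185.4, -8.0]
tcp_rot: [180.0, 0.0, 90.0]
ft_force: [0.7, 0.1, -0.6]
finger_gap: 85.1
grip_force: 0.0
```

```bash
cat > disc.py <<'E'
# fit the white/grey top disc of a part from the wrist picture: rough centre X at height z
from h import *
import sys
X=np.array(eval(sys.argv[1]),float); 
p=r.snapshot("wrist");s=r.sense();print(s["time"],s["tool_pos"].round(1),s["ft_force"].round(1),s["finger_gap"],s["grip_force"])
for t in sys.argv[2:]:
    for d in r.landmark_of(p,t)[:3]: print(t,round(d["score"],2),np.round(d["xy"]),at_z(p,d["xy"],X[2]-36).round(1),"z+5",at_z(p,d["xy"],X[2]-31).round(1))
    for d in r.regions_of(p,t)[:2]:
        m=d["pixels"].astype(np.uint8);ys,xs=np.nonzero(m);print("  mask",m.sum(),xs.min(),xs.max(),ys.min(),ys.max(),"expect centre",proj(p,X)[0].round(1))
E
python3 disc.py "[456,-185,60]" plain_former
```

```text
14.4333 [ 455.9 -185.3   -8. ] [-0.5  0.1 -0.2] 84.99699364352627 0.0
plain_former 0.67 [250. 249.] [ 455.7 -186.6   24. ] z+5 [ 455.7 -183.9   29. ]
  mask 12259 186 313 197 335 expect centre [250.3 287.8]
```

>>> carry_out --commands '[{"translation":[0,0,-0.02],"spin":0,"jaw":0.085},{"translation":[0,0,-0.03],"spin":0,"jaw":0.085},{"translation":[0.005,0,-0.03],"spin":0,"jaw":0.085},{"translation":[0.025,-0.002,-0.01],"spin":0,"jaw":0.085},{"translation":[0.03,-0.003,0],"spin":0,"jaw":0.085},{"translation":[0.0205,-0.001,0],"spin":0,"jaw":0.085},{"translation":[0,0,0],"spin":0,"jaw":0.085},{"translation":[0,0,0],"spin":0,"jaw":0.085}]'

```text
time: 15.2
tool_pos: [449.9, -104.1, 82.1]
tcp_rot: [180.0, 0.0, 90.1]
ft_force: [-0.3, 0.9, -0.5]
finger_gap: 85.4
grip_force: 0.0
```

```bash
python3 disc.py "[450.3,-104,60]" tube_former; python3 disc.py "[456,-185,60]" plain_former
```

```text
15.25 [ 450.  -104.8   82. ] [-0.4 -0.3 -0.8] 84.74159582048895 0.0
tube_former 0.81 [394. 198.] [ 564.8 -108.5   24. ] z+5 [ 562.3 -106.8   29. ]
tube_former 0.59 [245. 193.] [ 445.8 -104.    24. ] z+5 [ 445.9 -102.4   29. ]
  mask 6243 359 453 165 250 expect centre [250.6 209.1]
  mask 6506 200 293 155 250 expect centre [250.6 209.1]
15.4 [ 449.9 -105.6   81.9] [ 0.5  0.2 -1.2] 84.88529979962776 0.0
plain_former 0.71 [256. 281.] [ 454.9 -185.3   24. ] z+5 [ 454.8 -182.    29. ]
  mask 4773 427 511 0 70 expect centre [258.2 307.8]
  mask 4078 224 291 254 333 expect centre [258.2 307.8]
```

>>> carry_out --commands '[{"translation":[0.002,-0.0015,0.015],"spin":0,"jaw":0.085},{"translation":[0,0,0.02],"spin":0,"jaw":0.085},{"translation":[0,0,0.02],"spin":0,"jaw":0.085},{"translation":[0,0,0.015],"spin":0,"jaw":0.085},{"translation":[0,0,0.01],"spin":0,"jaw":0.085},{"translation":[0,0,0.007],"spin":0,"jaw":0.085},{"translation":[0,0,0.003],"spin":0,"jaw":0.085},{"translation":[0,0,0.002],"spin":0,"jaw":0.085}]'

```text
time: 16.17
tool_pos: [448.6, -103.1, -10.0]
tcp_rot: [180.0, 0.0, 90.0]
ft_force: [0.2, -0.9, -0.7]
finger_gap: 85.3
grip_force: 0.0
```

>>> carry_out --commands '[{"translation":[0,0,0],"spin":0,"jaw":0.08},{"translation":[0,0,0],"spin":0,"jaw":0.072},{"translation":[0,0,0],"spin":0,"jaw":0.068},{"translation":[0,0,0],"spin":0,"jaw":0.064},{"translation":[0,0,0],"spin":0,"jaw":0.06},{"translation":[0,0,0],"spin":0,"jaw":0.05},{"translation":[0,0,0],"spin":0,"jaw":0.04},{"translation":[0,0,0],"spin":0,"jaw":0.04}]' --squeeze 60

```text
time: 16.83
tool_pos: [448.7, -103.1, -8.7]
tcp_rot: [180.0, 0.0, 90.0]
ft_force: [-6.9, 0.4, 11.3]
finger_gap: 63.5
grip_force: 63.2
```

>>> carry_out --commands '[{"translation":[0,0,-0.005],"spin":0,"jaw":0.04},{"translation":[0,0,-0.01],"spin":0,"jaw":0.04},{"translation":[0,0,-0.014],"spin":0,"jaw":0.04},{"translation":[0,0,-0.016],"spin":0,"jaw":0.04},{"translation":[0,0,-0.016],"spin":0,"jaw":0.04},{"translation":[0,0,-0.013],"spin":0,"jaw":0.04},{"translation":[0,0,-0.008],"spin":0,"jaw":0.04},{"translation":[0,0,-0.003],"spin":0,"jaw":0.04}]'

```text
time: 17.5
tool_pos: [449.4, -103.1, 76.9]
tcp_rot: [179.9, 0.0, 90.0]
ft_force: [0.3, -0.3, -4.0]
finger_gap: 63.4
grip_force: 67.2
```

>>> carry_out --commands '[{"translation":[0.013,0.0099,0],"spin":0,"jaw":0.04},{"translation":[0.02594,0.01978,0],"spin":0,"jaw":0.04},{"translation":[0.02594,0.01978,0],"spin":0,"jaw":0.04},{"translation":[0.02594,0.01978,0],"spin":0,"jaw":0.04},{"translation":[0.02594,0.01978,0],"spin":0,"jaw":0.04},{"translation":[0.02594,0.01978,0],"spin":0,"jaw":0.04},{"translation":[0.02594,0.01978,0],"spin":0,"jaw":0.04},{"translation":[0.02594,0.01978,0],"spin":0,"jaw":0.04}]'

```text
time: 18.17
tool_pos: [596.7, 93.2, 73.7]
tcp_rot: [-179.9, 0.0, 90.0]
ft_force: [0.5, -0.8, -4.2]
finger_gap: 63.1
grip_force: 67.4
```

>>> carry_out --commands '[{"translation":[0.02594,0.01978,0],"spin":0,"jaw":0.04},{"translation":[0.013,0.0099,0],"spin":0,"jaw":0.04},{"translation":[0,0,0],"spin":0,"jaw":0.04},{"translation":[0,0,0],"spin":0,"jaw":0.04},{"translation":[0,0,0],"spin":0,"jaw":0.04},{"translation":[0,0,0],"spin":0,"jaw":0.04},{"translation":[0,0,0],"spin":0,"jaw":0.04},{"translation":[0,0,0],"spin":0,"jaw":0.04}]'

```text
time: 18.83
tool_pos: [626.1, 129.9, 75.0]
tcp_rot: [-180.0, 0.0, 89.9]
ft_force: [0.5, 0.4, -4.6]
finger_gap: 63.3
grip_force: 67.9
```

```bash
python3 disc.py "[627,131,111]" tube_former; python3 disc.py "[613,70,76]" plain_roller
```

```text
18.8833 [626.3 130.   75.1] [ 0.9 -0.2 -4.7] 63.33525001004721 67.90701175108552
tube_former 0.78 [249. 249.] [625.7 111.5  75. ] z+5 [625.7 114.2  80. ]
tube_former 0.69 [61. 89.] [523.4 208.1  75. ] z+5 [526.3 208.   80. ]
tube_former 0.3 [ 29. 279.] [479.9  89.   75. ] z+5 [484.1  92.3  80. ]
  mask 18354 172 327 192 341 expect centre [251.9 248.4]
  mask 7882 0 97 39 136 expect centre [251.9 248.4]
19.0333 [626.4 130.4  75.2] [ 0.1  0.7 -5.5] 63.301169104465096 67.90659408085048
```

>>> carry_out --commands '[{"translation":[0.0008,0.0004,0.006],"spin":0,"jaw":0.04},{"translation":[0,0,0.006],"spin":0,"jaw":0.04},{"translation":[0,0,0.005],"spin":0,"jaw":0.04},{"translation":[0,0,0.004],"spin":0,"jaw":0.04},{"translation":[0,0,0.003],"spin":0,"jaw":0.04},{"translation":[0,0,0.003],"spin":0,"jaw":0.04},{"translation":[0,0,0.003],"spin":0,"jaw":0.04},{"translation":[0,0,0.002],"spin":0,"jaw":0.04}]'

```text
time: 19.8
tool_pos: [626.8, 131.5, 42.6]
tcp_rot: [-180.0, 0.0, 90.0]
ft_force: [0.6, 0.2, -5.8]
finger_gap: 63.1
grip_force: 67.9
```

>>> carry_out --commands '[{"translation":[0,0,0.006],"spin":0,"jaw":0.04},{"translation":[0,0,0.006],"spin":0,"jaw":0.04},{"translation":[0,0,0.006],"spin":0,"jaw":0.04},{"translation":[0,0,0.006],"spin":0,"jaw":0.04},{"translation":[0,0,0.005],"spin":0,"jaw":0.04},{"translation":[0,0,0.003],"spin":0,"jaw":0.04},{"translation":[0,0,0.002],"spin":0,"jaw":0.04},{"translation":[0,0,0.001],"spin":0,"jaw":0.04}]'

```text
time: 20.47
tool_pos: [626.6, 131.5, 7.5]
tcp_rot: [-180.0, 0.0, 90.0]
ft_force: [-0.5, -0.4, -4.6]
finger_gap: 63.0
grip_force: 67.9
```

>>> carry_out --commands '[{"translation":[0,0,0.001],"spin":0,"jaw":0.04},{"translation":[0,0,0.001],"spin":0,"jaw":0.04},{"translation":[0,0,0],"spin":0,"jaw":0.04},{"translation":[0,0,0],"spin":0,"jaw":0.04},{"translation":[0,0,0],"spin":0,"jaw":0.04},{"translation":[0,0,0],"spin":0,"jaw":0.04},{"translation":[0,0,0],"spin":0,"jaw":0.04},{"translation":[0,0,0],"spin":0,"jaw":0.04}]'

```text
time: 21.13
tool_pos: [627.2, 131.6, 7.5]
tcp_rot: [180.0, -0.0, 90.0]
ft_force: [-5.1, -0.9, 4.5]
finger_gap: 63.0
grip_force: 68.7
```

>>> carry_out --commands '[{"translation":[0,0,0],"spin":0,"jaw":0.068},{"translation":[0,0,0],"spin":0,"jaw":0.075},{"translation":[0,0,0],"spin":0,"jaw":0.085},{"translation":[0,0,0],"spin":0,"jaw":0.085},{"translation":[0,0,-0.01],"spin":0,"jaw":0.085},{"translation":[0,0,-0.025],"spin":0,"jaw":0.085},{"translation":[0,0,-0.03],"spin":0,"jaw":0.085},{"translation":[0,0,-0.02],"spin":0,"jaw":0.085}]'

```text
time: 21.8
tool_pos: [627.8, 131.6, 94.4]
tcp_rot: [179.9, -0.0, 90.0]
ft_force: [0.8, -0.6, 0.9]
finger_gap: 84.8
grip_force: 0.0
```

>>> carry_out --commands '[{"translation":[-0.015,-0.0035,0],"spin":0,"jaw":0.085},{"translation":[-0.025,-0.006,0],"spin":0,"jaw":0.085},{"translation":[-0.0205,-0.004,0],"spin":0,"jaw":0.085},{"translation":[0,0,0],"spin":0,"jaw":0.085},{"translation":[0,0,0],"spin":0,"jaw":0.085},{"translation":[0,0,0],"spin":0,"jaw":0.085},{"translation":[0,0,0],"spin":0,"jaw":0.085},{"translation":[0,0,0],"spin":0,"jaw":0.085}]'

```text
time: 22.47
tool_pos: [613.4, 71.8, 91.0]
tcp_rot: [-180.0, -0.0, 90.1]
ft_force: [-0.2, 0.1, -0.5]
finger_gap: 84.9
grip_force: 0.0
```

```bash
python3 disc.py "[613.2,70.3,76]" plain_roller roller_pin; python3 disc.py "[626.7,131.5,76]" tube_former
python3 - <<'E'
from h import *
p=r.snapshot("wrist");im=p["pixels"].copy()
for X in([613.2,70.3,86],[626.7,131.5,86],[613.2,70.3,76],[626.7,131.5,76]):
    u=proj(p,X)[0].round().astype(int);print(u);im[u[1],u[0]]=(0,0,255)
cv2.imwrite("pics/w9.png",cv2.resize(im,(800,600),interpolation=0))
E
```

```text
22.5167 [613.4  71.8  90.9] [ 0.5 -0.2 -0.4] 84.6525021917738 0.0
plain_roller 0.79 [247. 189.] [610.9  77.2  40. ] z+5 [611.   78.7  45. ]
plain_roller 0.6 [ 64. 290.] [453.6 -13.8  40. ] z+5 [457.1 -10.2  45. ]
  mask 1785 225 272 177 235 expect centre [249.8 215.2]
roller_pin 0.97 [252. 194.] [615.3  73.   40. ] z+5 [615.2  74.6  45. ]
roller_pin 0.42 [ 39. 211.] [446.5  59.   40. ] z+5 [450.2  60.9  45. ]
  mask 4838 213 283 66 289 expect centre [249.8 215.2]
22.7667 [613.3  71.3  90.9] [-0.1  0.1  0.2] 85.33960286209229 0.0
tube_former 0.76 [216. 350.] [582.4 -76.4  40. ] z+5 [583.  -71.4  45. ]
tube_former 0.74 [270. 122.] [628.  127.4  40. ] z+5 [627.7 127.8  45. ]
tube_former 0.71 [74. 12.] [497.1 199.3  40. ] z+5 [499.6 198.1  45. ]
  mask 8067 220 325 68 173 expect centre [272.3 119.6]
  mask 4907 0 112 0 55 expect centre [272.3 119.6]
[250 220]
[273 120]
[250 214]
[272 119]
```

View pics/w9.png

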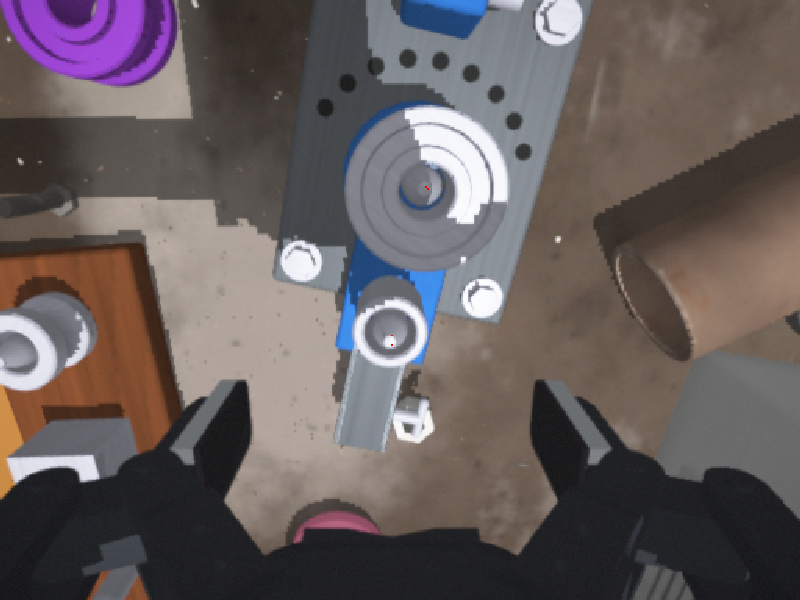

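The tube former sits on the centre pin (disc at (427,188)). The plain roller is at (391,332), matching the prediction (391,335). Descend and grip it.

>>> carry_out --commands '[{"translation":[0,0,0.012],"spin":0,"jaw":0.085},{"translation":[0,0,0.016],"spin":0,"jaw":0.085},{"translation":[0,0,0.016],"spin":0,"jaw":0.085},{"translation":[0,0,0.014],"spin":0,"jaw":0.085},{"translation":[0,0,0.01],"spin":0,"jaw":0.085},{"translation":[0,0,0.006],"spin":0,"jaw":0.085},{"translation":[0,0,0.003],"spin":0,"jaw":0.085},{"translation":[0,0,0.002],"spin":0,"jaw":0.085}]'

```text
time: 23.58
tool_pos: [613.4, 71.0, 11.7]
tcp_rot: [-180.0, -0.0, 90.0]
ft_force: [-0.1, -0.5, 0.3]
finger_gap: 84.9
grip_force: 0.0
```

>>> carry_out --commands '[{"translation":[0,0,0],"spin":0,"jaw":0.07},{"translation":[0,0,0],"spin":0,"jaw":0.055},{"translation":[0,0,0],"spin":0,"jaw":0.042},{"translation":[0,0,0],"spin":0,"jaw":0.036},{"translation":[0,0,0],"spin":0,"jaw":0.034},{"translation":[0,0,0],"spin":0,"jaw":0.032},{"translation":[0,0,0],"spin":0,"jaw":0.03},{"translation":[0,0,0],"spin":0,"jaw":0.02}]' --squeeze 40

```text
time: 24.25
tool_pos: [613.5, 71.0, 12.5]
tcp_rot: [180.0, -0.0, 90.0]
ft_force: [-2.4, -0.1, 4.6]
finger_gap: 30.9
grip_force: 39.3
```

>>> carry_out --commands '[{"translation":[0,0,0],"spin":0,"jaw":0.02},{"translation":[0,0,0],"spin":0,"jaw":0.015},{"translation":[0,0,0],"spin":0,"jaw":0.015},{"translation":[0,0,0],"spin":0,"jaw":0.015},{"translation":[0,0,0],"spin":0,"jaw":0.015},{"translation":[0,0,0],"spin":0,"jaw":0.015},{"translation":[0,0,0],"spin":0,"jaw":0.015},{"translation":[0,0,0],"spin":0,"jaw":0.015}]' --squeeze 40

```text
time: 24.92
tool_pos: [613.5, 71.0, 12.5]
tcp_rot: [180.0, -0.0, 90.0]
ft_force: [-2.5, -0.3, 5.4]
finger_gap: 30.4
grip_force: 39.3
```

>>> carry_out --commands '[{"translation":[0,0,-0.005],"spin":0,"jaw":0.015},{"translation":[0,0,-0.01],"spin":0,"jaw":0.015},{"translation":[0,0,-0.012],"spin":0,"jaw":0.015},{"translation":[0,0,-0.012],"spin":0,"jaw":0.015},{"translation":[0,0,-0.012],"spin":0,"jaw":0.015},{"translation":[0,0,-0.01],"spin":0,"jaw":0.015},{"translation":[0,0,-0.006],"spin":0,"jaw":0.015},{"translation":[0,0,-0.003],"spin":0,"jaw":0.015}]'

```text
time: 25.58
tool_pos: [614.4, 71.0, 84.1]
tcp_rot: [179.8, -0.0, 90.0]
ft_force: [-0.3, -0.2, -1.8]
finger_gap: 30.6
grip_force: 39.7
```

>>> carry_out --commands '[{"translation":[-0.0125,-0.01165,0],"spin":0,"jaw":0.015},{"translation":[-0.025,-0.0233,0],"spin":0,"jaw":0.015},{"translation":[-0.025,-0.0233,0],"spin":0,"jaw":0.015},{"translation":[-0.025,-0.0233,0],"spin":0,"jaw":0.015},{"translation":[-0.025,-0.0233,0],"spin":0,"jaw":0.015},{"translation":[-0.025,-0.0233,0],"spin":0,"jaw":0.015},{"translation":[-0.025,-0.0233,0],"spin":0,"jaw":0.015},{"translation":[-0.0125,-0.01165,0],"spin":0,"jaw":0.015}]'

```text
time: 26.25
tool_pos: [447.4, -105.8, 81.4]
tcp_rot: [-179.9, 0.0, 89.9]
ft_force: [-0.5, -0.3, -1.3]
finger_gap: 30.4
grip_force: 40.0
```

>>> carry_out --commands '[{"translation":[0,0,0],"spin":0,"jaw":0.015},{"translation":[0,0,0],"spin":0,"jaw":0.015},{"translation":[0,0,0],"spin":0,"jaw":0.015},{"translation":[0,0,0],"spin":0,"jaw":0.015},{"translation":[0,0,0.01],"spin":0,"jaw":0.015},{"translation":[0,0,0.01],"spin":0,"jaw":0.015},{"translation":[0,0,0],"spin":0,"jaw":0.015},{"translation":[0,0,0],"spin":0,"jaw":0.015}]'

```text
time: 26.92
tool_pos: [449.1, -103.2, 60.3]
tcp_rot: [-179.8, -0.1, 90.0]
ft_force: [0.4, -0.7, -0.8]
finger_gap: 29.9
grip_force: 40.0
```

```bash
python3 chk.py "[450.6,-104,70]" 0 k2;  python3 disc.py "[450,-104,126]" plain_roller
```

```text
27.0167 [ 450.1 -103.7   61.7] [ 0.3  0.9 -1. ] 30.518900249497115 40.025840140879154
27.1167 [ 450.5 -104.    62.3] [-0.2  1.9 -1.7] 30.26606930799305 40.02568379044533
plain_roller 0.97 [250. 240.] [ 450.3 -102.    90. ] z+5 [450.3 -99.5  95. ]
  mask 5788 214 285 213 311 expect centre [249.4 283.1]
```

View pics/k2.png

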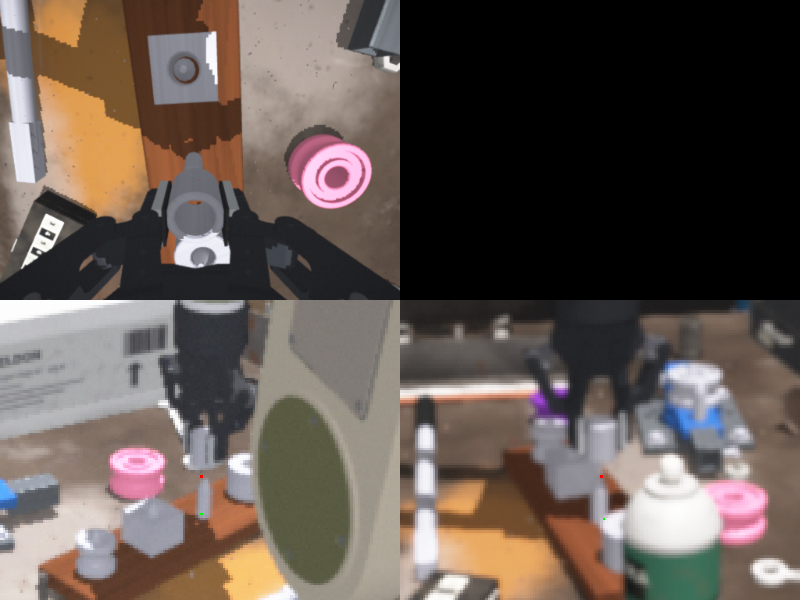

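The roller hangs right over the free pin: wrist columns are 194 against 195, and the scene and side views agree to about 2 mm. Lower.

>>> carry_out --commands '[{"translation":[0,-0.0004,0.006],"spin":0,"jaw":0.015},{"translation":[0,0,0.006],"spin":0,"jaw":0.015},{"translation":[0,0,0.005],"spin":0,"jaw":0.015},{"translation":[0,0,0.004],"spin":0,"jaw":0.015},{"translation":[0,0,0.003],"spin":0,"jaw":0.015},{"translation":[0,0,0.003],"spin":0,"jaw":0.015},{"translation":[0,0,0.003],"spin":0,"jaw":0.015},{"translation":[0,0,0],"spin":0,"jaw":0.015}]'

```text
time: 27.88
tool_pos: [449.4, -103.8, 31.3]
tcp_rot: [-179.9, -0.0, 90.0]
ft_force: [-0.2, 0.7, -1.1]
finger_gap: 30.3
grip_force: 40.0
```

>>> carry_out --commands '[{"translation":[0,0,0.006],"spin":0,"jaw":0.015},{"translation":[0,0,0.006],"spin":0,"jaw":0.015},{"translation":[0,0,0.006],"spin":0,"jaw":0.015},{"translation":[0,0,0.006],"spin":0,"jaw":0.015},{"translation":[0,0,0.005],"spin":0,"jaw":0.015},{"translation":[0,0,0.003],"spin":0,"jaw":0.015},{"translation":[0,0,0.002],"spin":0,"jaw":0.015},{"translation":[0,0,0],"spin":0,"jaw":0.015}]'

```text
time: 28.55
tool_pos: [449.4, -103.9, -2.6]
tcp_rot: [-180.0, -0.0, 90.0]
ft_force: [-0.3, -0.1, -1.6]
finger_gap: 30.3
grip_force: 40.0
```

>>> carry_out --commands '[{"translation":[0,0,0.001],"spin":0,"jaw":0.015},{"translation":[0,0,0],"spin":0,"jaw":0.015},{"translation":[0,0,0],"spin":0,"jaw":0.015},{"translation":[0,0,0],"spin":0,"jaw":0.015},{"translation":[0,0,0],"spin":0,"jaw":0.015},{"translation":[0,0,0],"spin":0,"jaw":0.015},{"translation":[0,0,0],"spin":0,"jaw":0.015},{"translation":[0,0,0],"spin":0,"jaw":0.015}]'

```text
time: 29.22
tool_pos: [449.8, -104.0, -3.0]
tcp_rot: [180.0, 0.0, 90.0]
ft_force: [0.3, 0.0, -1.0]
finger_gap: 29.9
grip_force: 40.0
```

>>> carry_out --commands '[{"translation":[0,0,0.001],"spin":0,"jaw":0.015},{"translation":[0,0,0.001],"spin":0,"jaw":0.015},{"translation":[0,0,0],"spin":0,"jaw":0.015},{"translation":[0,0,0],"spin":0,"jaw":0.015},{"translation":[0,0,0],"spin":0,"jaw":0.015},{"translation":[0,0,0],"spin":0,"jaw":0.015},{"translation":[0,0,0],"spin":0,"jaw":0.015},{"translation":[0,0,0],"spin":0,"jaw":0.015}]'

```text
time: 29.88
tool_pos: [450.0, -104.1, -3.6]
tcp_rot: [-180.0, 0.0, 90.0]
ft_force: [-7.8, 2.1, 15.6]
finger_gap: 30.3
grip_force: 41.9
```

>>> carry_out --commands '[{"translation":[0,0,0],"spin":0,"jaw":0.04},{"translation":[0,0,0],"spin":0,"jaw":0.06},{"translation":[0,0,0],"spin":0,"jaw":0.085},{"translation":[0,0,0],"spin":0,"jaw":0.085},{"translation":[0,0,-0.012],"spin":0,"jaw":0.085},{"translation":[0,0,-0.025],"spin":0,"jaw":0.085},{"translation":[0,0,-0.03],"spin":0,"jaw":0.085},{"translation":[0,0,-0.02],"spin":0,"jaw":0.085}]'

```text
time: 30.55
tool_pos: [450.3, -104.2, 84.0]
tcp_rot: [179.9, 0.0, 90.0]
ft_force: [0.8, -0.3, 1.3]
finger_gap: 85.0
grip_force: 0.0
```

>>> carry_out --commands '[{"translation":[0.018,-0.001,0],"spin":0,"jaw":0.085},{"translation":[0.035,-0.002,0],"spin":0,"jaw":0.085},{"translation":[0.038,-0.003,0],"spin":0,"jaw":0.085},{"translation":[0.038,-0.002,0],"spin":0,"jaw":0.085},{"translation":[0.022,-0.001,0],"spin":0,"jaw":0.085},{"translation":[0.0087,-0.0007,0],"spin":0,"jaw":0.085},{"translation":[0,0,0],"spin":0,"jaw":0.085},{"translation":[0,0,0],"spin":0,"jaw":0.085}]'

```text
time: 31.22
tool_pos: [440.1, 55.4, 81.9]
tcp_rot: [-180.0, 0.0, 90.1]
ft_force: [-0.6, -0.4, 0.7]
finger_gap: 85.1
grip_force: 0.0
```

```bash
python3 disc.py "[440,55.7,60]" tube_roller;python3 disc.py "[449.9,-104,60]" plain_roller plain_former
```

```text
31.2667 [440.2  54.8  81.9] [ 0.7  0.3 -0.1] 85.00576567789602 0.0
tube_roller 0.94 [244. 196.] [435.3  52.7  24. ] z+5 [435.4  54.4  29. ]
  mask 2632 213 271 170 235 expect centre [249.8 208.9]
31.4167 [440.3  54.4  81.9] [-0.2  0.6 -0.6] 84.87143043663102 0.0
plain_roller 0.49 [260. 352.] [ 449.6 -103.5   24. ] z+5 [449.4 -98.5  29. ]
```

>>> carry_out --commands '[{"translation":[0.0012,-0.003,0.013],"spin":0,"jaw":0.085},{"translation":[0,0,0.018],"spin":0,"jaw":0.085},{"translation":[0,0,0.018],"spin":0,"jaw":0.085},{"translation":[0,0,0.015],"spin":0,"jaw":0.085},{"translation":[0,0,0.011],"spin":0,"jaw":0.085},{"translation":[0,0,0.007],"spin":0,"jaw":0.085},{"translation":[0,0,0.003],"spin":0,"jaw":0.085},{"translation":[0,0,0.002],"spin":0,"jaw":0.085}]'

```text
time: 32.28
tool_pos: [437.2, 56.8, -5.1]
tcp_rot: [-180.0, -0.0, 90.0]
ft_force: [0.6, 0.2, 0.9]
finger_gap: 85.0
grip_force: 0.0
```

>>> carry_out --commands '[{"translation":[0,0,0],"spin":0,"jaw":0.07},{"translation":[0,0,0],"spin":0,"jaw":0.055},{"translation":[0,0,0],"spin":0,"jaw":0.046},{"translation":[0,0,0],"spin":0,"jaw":0.043},{"translation":[0,0,0],"spin":0,"jaw":0.04},{"translation":[0,0,0],"spin":0,"jaw":0.035},{"translation":[0,0,0],"spin":0,"jaw":0.025},{"translation":[0,0,0],"spin":0,"jaw":0.02}]' --squeeze 40

```text
time: 32.95
tool_pos: [437.4, 56.9, -4.4]
tcp_rot: [180.0, 0.0, 90.0]
ft_force: [-3.4, 0.1, 6.0]
finger_gap: 38.7
grip_force: 40.5
```

>>> carry_out --commands '[{"translation":[0,0,-0.005],"spin":0,"jaw":0.02},{"translation":[0,0,-0.01],"spin":0,"jaw":0.02},{"translation":[0,0,-0.014],"spin":0,"jaw":0.02},{"translation":[0,0,-0.016],"spin":0,"jaw":0.02},{"translation":[0,0,-0.016],"spin":0,"jaw":0.02},{"translation":[0,0,-0.013],"spin":0,"jaw":0.02},{"translation":[0,0,-0.008],"spin":0,"jaw":0.02},{"translation":[0,0,-0.004],"spin":0,"jaw":0.02}]'

```text
time: 33.62
tool_pos: [438.2, 56.9, 82.9]
tcp_rot: [179.8, -0.0, 90.0]
ft_force: [-0.1, -0.0, -1.4]
finger_gap: 38.5
grip_force: 40.5
```

>>> carry_out --commands '[{"translation":[0.0012,0.0147,0],"spin":0,"jaw":0.02},{"translation":[0.00235,0.0293,0],"spin":0,"jaw":0.02},{"translation":[0.00235,0.0293,0],"spin":0,"jaw":0.02},{"translation":[0.00235,0.0293,0],"spin":0,"jaw":0.02},{"translation":[0.00235,0.0293,0],"spin":0,"jaw":0.02},{"translation":[0.00235,0.0293,0],"spin":0,"jaw":0.02},{"translation":[0.0012,0.0147,0],"spin":0,"jaw":0.02},{"translation":[0,0,0],"spin":0,"jaw":0.02}]'

```text
time: 34.28
tool_pos: [615.2, 71.1, 80.1]
tcp_rot: [180.0, -0.0, 90.0]
ft_force: [1.4, -0.2, -1.6]
finger_gap: 38.3
grip_force: 41.0
```

>>> carry_out --commands '[{"translation":[0,0,0],"spin":0,"jaw":0.02},{"translation":[0,0,0],"spin":0,"jaw":0.02},{"translation":[0,0,0],"spin":0,"jaw":0.02},{"translation":[0,0,0],"spin":0,"jaw":0.02},{"translation":[0,0,0],"spin":0,"jaw":0.02},{"translation":[0,0,0],"spin":0,"jaw":0.02},{"translation":[0,0,0],"spin":0,"jaw":0.02},{"translation":[0,0,0],"spin":0,"jaw":0.02}]'

```text
time: 34.95
tool_pos: [613.0, 71.1, 81.2]
tcp_rot: [180.0, -0.0, 90.0]
ft_force: [0.5, 0.1, -1.9]
finger_gap: 38.6
grip_force: 41.0
```

```bash
python3 disc.py "[613.2,71,146]" tube_roller roller_pin
python3 - <<'E'
from h import *
for n in("scene","side"):
    q=r.snapshot(n)
    for d in r.landmark_of(q,"roller_pin")[:2]: print(n,d["score"],at_z(q,d["xy"],40).round(1))
E
```

```text
35.0 [613.   71.1  81.1] [-0.1  0.1 -1.6] 38.5665879635323 41.02833079174161
tube_roller 0.33 [271. 118.] [622.6 135.1 110. ] z+5 [622.3 135.5 115. ]
roller_pin 0.92 [250. 200.] [612.8  95.3 110. ] z+5 [612.8  97.  115. ]
  mask 2960 215 285 65 225 expect centre [250.8 284.2]
scene 0.89 [616.6  78.2  40. ]
side 0.68 [613.2 125.7  40. ]
```

>>> carry_out --commands '[{"translation":[0,0,0.006],"spin":0,"jaw":0.02},{"translation":[0,0,0.007],"spin":0,"jaw":0.02},{"translation":[0,0,0.006],"spin":0,"jaw":0.02},{"translation":[0,0,0.005],"spin":0,"jaw":0.02},{"translation":[0,0,0.004],"spin":0,"jaw":0.02},{"translation":[0,0,0.003],"spin":0,"jaw":0.02},{"translation":[0,0,0.003],"spin":0,"jaw":0.02},{"translation":[0,0,0],"spin":0,"jaw":0.02}]'

```text
time: 36.07
tool_pos: [612.6, 71.1, 46.2]
tcp_rot: [-179.9, -0.0, 90.0]
ft_force: [-0.1, 1.2, -1.6]
finger_gap: 38.3
grip_force: 41.0
```

>>> carry_out --commands '[{"translation":[0,0,0.006],"spin":0,"jaw":0.02},{"translation":[0,0,0.006],"spin":0,"jaw":0.02},{"translation":[0,0,0.006],"spin":0,"jaw":0.02},{"translation":[0,0,0.006],"spin":0,"jaw":0.02},{"translation":[0,0,0.005],"spin":0,"jaw":0.02},{"translation":[0,0,0.003],"spin":0,"jaw":0.02},{"translation":[0,0,0.002],"spin":0,"jaw":0.02},{"translation":[0,0,0],"spin":0,"jaw":0.02}]'

```text
time: 36.73
tool_pos: [612.6, 71.0, 12.3]
tcp_rot: [-179.9, 0.0, 90.0]
ft_force: [-0.3, 0.5, -2.3]
finger_gap: 38.5
grip_force: 41.0
```

>>> carry_out --commands '[{"translation":[0,0,0.001],"spin":0,"jaw":0.02},{"translation":[0,0,0.001],"spin":0,"jaw":0.02},{"translation":[0,0,0],"spin":0,"jaw":0.02},{"translation":[0,0,0],"spin":0,"jaw":0.02},{"translation":[0,0,0],"spin":0,"jaw":0.02},{"translation":[0,0,0],"spin":0,"jaw":0.02},{"translation":[0,0,0],"spin":0,"jaw":0.02},{"translation":[0,0,0],"spin":0,"jaw":0.02}]'

```text
time: 37.4
tool_pos: [613.5, 71.1, 11.6]
tcp_rot: [179.9, -0.0, 90.0]
ft_force: [-1.3, 0.4, 5.3]
finger_gap: 38.4
grip_force: 41.7
```

>>> carry_out --commands '[{"translation":[0,0,0],"spin":0,"jaw":0.045},{"translation":[0,0,0],"spin":0,"jaw":0.065},{"translation":[0,0,0],"spin":0,"jaw":0.085},{"translation":[0,0,0],"spin":0,"jaw":0.085},{"translation":[0,0,-0.012],"spin":0,"jaw":0.085},{"translation":[0,0,-0.025],"spin":0,"jaw":0.085},{"translation":[0,0,-0.035],"spin":0,"jaw":0.085},{"translation":[0,0,-0.035],"spin":0,"jaw":0.085}]'

```text
time: 38.07
tool_pos: [611.9, 71.1, 118.8]
tcp_rot: [-179.9, 0.0, 90.0]
ft_force: [1.1, 0.4, 0.6]
finger_gap: 85.2
grip_force: 0.0
```

>>> carry_out --commands '[{"translation":[-0.02,-0.015,-0.03],"spin":0,"jaw":0.085},{"translation":[-0.02,-0.015,-0.03],"spin":0,"jaw":0.085},{"translation":[-0.02,-0.015,-0.03],"spin":0,"jaw":0.085},{"translation":[-0.02,-0.015,-0.03],"spin":0,"jaw":0.085},{"translation":[-0.01,-0.01,-0.02],"spin":0,"jaw":0.085},{"translation":[0,0,0],"spin":0,"jaw":0.085},{"translation":[0,0,0],"spin":0,"jaw":0.085},{"translation":[0,0,0],"spin":0,"jaw":0.085}]'

```text
time: 38.73
tool_pos: [543.0, -18.7, 257.9]
tcp_rot: [180.0, -0.0, 90.0]
ft_force: [0.6, -0.0, -0.7]
finger_gap: 84.9
grip_force: 0.0
```

Run:
```python
from h import *
w=r.snapshot("wrist");q=r.snapshot("scene");q2=r.snapshot("side");s=r.sense();print(s["time"],s["tool_pos"].round(1))
im=np.zeros((600,800,3),np.uint8)
im[:,:400]=cv2.resize(w["pixels"][0:300,100:300],(400,600))
im[:300,400:]=cv2.resize(q["pixels"][170:260,140:340],(400,300)[:2]);im[300:,400:]=cv2.resize(q2["pixels"][145:265,190:310],(400,300))
cv2.imwrite("pics/fin.png",im)
for t,z in dict(tube_former=40,tube_roller=40,plain_former=24,plain_roller=24,square_block=24).items():
    for k in(w,):
        for d in r.landmark_of(k,t)[:3]: print(t,round(d["score"],2),at_z(k,d["xy"],z).round(1))
```

```text
38.8833 [542.4 -18.3 256.3]
tube_former 0.93 [624.8 126.9  40. ]
tube_former 0.68 [ 576.1 -102.4   40. ]
tube_former 0.41 [454.8 -53.5  40. ]
tube_roller 0.7 [449.9 -90.1  40. ]
tube_roller 0.57 [614.1  68.5  40. ]
plain_former 0.89 [ 455.3 -187.3   24. ]
plain_roller 0.97 [450.7 -94.5  24. ]
square_block 0.75 [442.3 -20.9  24. ]
```

View pics/fin.png

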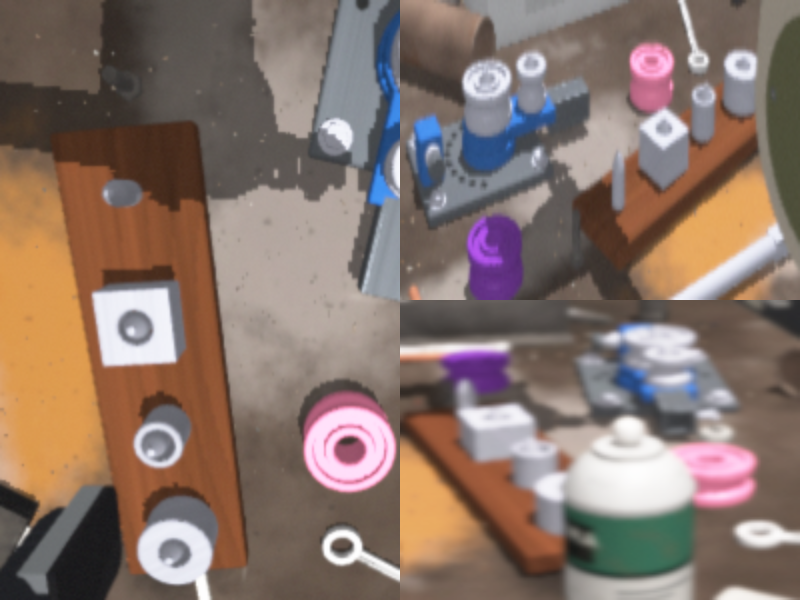

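All four parts are down on their pins: plain roller at (160,442) and plain former at (175,550) on the stand, and grooved former and roller on the bender in the scene crop. The block hasn't moved. Handing in.

```bash
python3 -c "
from bench import r
print(r.hand_in())"
```

```text
the job is handed in; nothing more can be done
None
```

The changeover is done and handed in at about 39 s of the 96 s limit. The tube former and roller are seated on the bender, and the plain former and roller are stored on the stand. I left the block and spray can alone; no verdict came back from the hand-in.

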